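# Hang a loose serving board on the display rail by its S-hook

## Task

Take the bare S-hook off the display rail and, with it in the gripper, pass its lower end up through the hole in the handle of the wooden board lying on the carton. Lift the board by the hook alone, without touching it with the gripper, and hang the hook back on the rail in the place it came from, so that the board hangs straight, no longer swinging, and clear of its neighbours. Leave the other hanging things, the pot and the cup as they are.

Things in the scene. Friction and masses are not known exactly. Their poses are not given: they have to be found in the camera images.
- hook: The bare steel S-hook, 8 mm round wire, 131 mm tall, 80 g, hanging alone on the rail. Origin: middle of its straight spine. Axes as it hangs: z up, y along the rail (square to the flat S), x from the robot's side of the rail to the far side. The spine, 82 mm long, leans: up along it is -0.383 x + 0.924 z, so its top is nearer the robot. The S is point-symmetric about the origin.
- hook_tip (a point): Very end of the hook's lower tip, which goes through the hole; in hook's frame at x -20, z -40 mm. The lower bend is a half circle of 17 mm radius (wire centre) towards -x, then an 8 mm straight tip parallel to the spine, 34 mm from it centre to centre (26 mm clear). With the spine upright the tip points straight up and the hook's lowest wire is 33 mm below this point.
- hook_crown (a point): Top of the upper bend (same shape, its tip on the +x side of the rail), wire centre, 61.4 mm above hook; in place it lies 10.2 mm above the rail's axis. The rail's axis is 51.2 mm above hook and 19.5 mm from the spine, square to it. Off or on, slide the hook 30 mm or more along its spine: straight up, the spine would catch the rail.
- hook_seat (a point): Bottom of the lower bend, wire centre, 61.4 mm below hook as it hangs: where the hole of a hung board bears.
- board: Loose small beech paddle board lying flat on the carton, handle out over its edge: 200 mm long, blade 136 x 100, handle 38 wide, 10 thick, about 140 g. Handle along +x, z up. Origin: centre of the hole, on the underside. Hole 18 mm wide, right through, its centre 21 mm from the handle's square end (12 mm of wood between); the blade's far end is 179 mm from the hole.
- board_hole (a point): Centre of the hole in the loose board, at half thickness (5 mm above the underside). Axes as board.
- carton: Closed heavy carton, fixed: 200 (x) x 170 (y) x 85 mm high, origin at the centre of its underside. The board's handle sticks out over its +x side by about 50 to 75 mm; nothing is below the handle.
- rail: Display rail, fixed: level round steel tube 12 mm thick along its y, axis 335 mm above the bench, between blue 25 mm square posts 235 mm either side, 360 high. Origin: on the bench below the rail's middle; -x is the robot's side. Feet 12 mm high reach 70 mm in front, 130 behind; low bar behind. Three places: middle and 140 mm either side (within 10); bare hook, hung board and ladle have one each, in any order.
- rail_mid (a point): Middle of the rail, on its axis, 335 mm above the bench; axes as rail.
- hook2: A second, equal S-hook hanging on the rail with a board on it. Origin and axes as hook. Leave alone.
- board2: A second, equal board hanging on hook2, blade down, flat faces to front and back (100 mm wide along the rail). Origin: centre of the hole; z up, lower end 179 mm below. Leave alone.
- ladle: Steel ladle hanging on the rail by its own bent end, about 275 mm long, bowl 76 mm wide at the bottom, on the far side of the stem. Origin: on the rail's axis. Leave alone.
- pot: Lidded steel pot standing on the bench, 140 mm across (192 over its two side handles), 113 mm high to the top of its black knob. Origin: centre of the underside. Leave alone.
- cup: Open steel cup, 68 mm across, 75 mm high, standing on the bench beside the board's handle. Origin: centre of the underside. Leave alone.
Not all that is in view belongs to the job. Leave any yellow look-alike of the hook alone. What is shaped like the board but black is not meant.

How it is judged:
On the way, in this order (a step that is already met when the one before it is completed fails the run):
1. the bare S-hook is taken off the rail, in the gripper (distance of hook_crown from where it was at the start of the episode above 0.08 m and contact force between the fingers and hook above 1 N), for 0.1 s.
2. the held hook's lower tip stands up through the hole while the board still lies on the carton (z of hook_tip in the frame of board_hole between 0.007 and 0.03 m and x of hook_tip in the frame of board_hole between -0.009 and 0.009 m and y of hook_tip in the frame of board_hole between -0.009 and 0.009 m and angle between board's own z axis and vertical below 0.35 rad and contact force between the fingers and hook above 1 N), for 0.1 s.
3. the board hangs from the held hook, off the carton (distance between hook_seat and board_hole below 0.02 m and height (world z) of board_hole above 0.2 m and angle between board's own x axis and vertical below 0.5 rad and contact force between board and carton below 0.05 N and contact force between the fingers and hook above 1 N), for 0.1 s.
At the end, for the whole second after the job is handed in: Hook over the rail (within 12 mm) and within 35 mm of where it hung; the board hangs on its lower bend, upright within 0.25 rad, face within 0.45 rad of the rail, not swinging (under 0.12 m/s), touching no neighbour; hook2, ladle, pot and cup within 30 mm and board2 within 40 mm of their starts (x of hook_crown in the frame of rail_mid between -0.012 and 0.012 m and z of hook_crown in the frame of rail_mid between 0.005 and 0.016 m and distance of hook_crown from where it was at the start of the episode below 0.035 m and distance between hook_seat and board_hole below 0.015 m and angle between board's own x axis and vertical below 0.25 rad and angle between the z axis of board and the x axis of rail, either way round below 0.45 rad and linear speed of board below 0.12 m/s and angular speed of board below 1.2 rad/s and contact force between each of board, hook and hook2 below 0.1 N and contact force between each of board, hook and board2 below 0.1 N and contact force between each of board, hook and ladle below 0.1 N and distance of each of hook2, ladle, pot, cup from where it was at the start of the episode below 0.03 m and distance of board2 from where it was at the start of the episode below 0.04 m).
It fails at once if the gripper pushes or grips the loose board (over 3 N) (contact force between the fingers and board above 3 N).
It fails at once if the hung board or its hook is knocked more than 60 mm (distance of any of hook2, board2 from where it was at the start of the episode above 0.06 m).
It fails at once if the ladle is shifted more than 40 mm along or off the rail (distance of ladle from where it was at the start of the episode above 0.04 m).
It fails at once if the pot or the cup is shifted more than 30 mm or tipped over (distance of any of pot, cup from where it was at the start of the episode above 0.03 m or angle between cup's own z axis and vertical above 0.5 rad).
It fails at once if the loose board falls to the bench (height (world z) of board_hole below 0.05 m).
It also fails if it takes over 72 s, if anything falls off the work surface, if the arm or the gripper's body presses on something with over 40 N, if the wrist force passes 120 N, or if a joint passes its speed limit or range.

## Robot

A 6-joint arm with a two-finger parallel gripper is mounted at the origin on the work surface. World frame = base frame: x ahead of the robot, y to its left, z up, the work surface at z = 0. Lengths are in m, angles in rad, forces in N, time in s.
With the tool pointing down it reaches from about 0.375 to 0.9 m from the base axis. Payload 3.1 kg.
Tool frame: the origin (TCP) lies on the centre line of the jaws, within the pads' length; the fingertips stand 19 mm ahead of it and the grasp point (between the pads) is the TCP; z points along the fingers, y is the line along which they close (so a half turn about z gives the same grasp; the last joint's range is limited). The gripper opens to 85 mm and grips with 20 to 120 N. Pads are 22 mm wide; open, the fingers measure 114 mm over their backs; the gripper's body (76 mm by 85 mm) begins 54 mm behind the grasp point. The pads swing forward as they close: fully open they stand 13 mm farther back than shut.
Start: joints at [1.133, 0.527, 1.433, -0, 1.181, -0.178], TCP at [0.16, 0.604, 0.25] pointing down, gripper open.
Joint ranges: [-3.08, 3.08], [-0.75, 2.2], [0.22, 2.44], [-1.43, 4.57], [0, 2.65], [-2.85, 2.85]. Speed limits (rad/s): [2.79, 2.79, 3.14, 3.14, 3.14, 3.14].

## Interface

Orientations are given as a unit quaternion [x, y, z, w].
In Python, from station import manip gives the robot as it stands.
- The arm moves only by the tool servo_tool, never from a script. Its argument "rows" is a list that holds one entry, the list of rows, each a list of 7 numbers: the turn, a rotation vector about the tool's x, y, z in degrees, then the shift along the tool's x, y, z in m, then the gripper command: -1 is shut, 1 is fully open, values between are in proportion. In form: [[[wx, wy, wz, tx, ty, tz, jaw], ...]]. A call has 1 to 8 rows; each row shifts and turns the commanded pose from where the row before left it, along the tool's axes as they then stand; what a row does not reach is not made up. A row lasts 1/12 s, in which the tool goes at most 41.7 mm and 7.16 degrees, less where a joint would pass 70% of its speed; a pose out of reach is approached as far as the arm can. A call is refused whole if a number of a shift passes 0.0417 or a number of a turn 7.16, either way. A call with a gripper value outside its range is refused whole. The fingers move at their own pace and stop on an object; "squeeze" is the grip in N (left out, the last holds). Time passes only in rows, so rows that do not move let the fingers close. It gives the time, the measured TCP pose, the force, the opening and the grip force at its end, in the units of the state.
- manip.sense(): the state, without advancing time (a new reading comes with each control period).
- manip.snapshot(name): name is "side" or "top"; returns the picture (384x512x3 uint8, blue, green, red); there is no depth.
- manip.camera_info(name): a dict with "K" (3x3 intrinsics, pixels), "k1" (the pictures are not rectified: a ray, as slopes to the right and down, at radius r is drawn at 1 + k1 r^2 times it, then the intrinsics apply), "camera_from_world" (4x4, takes a point from world to camera coordinates). Camera axes: x right, y down, z forward; pixel columns grow to the right and rows downward; lengths in m; the calibration is good to about 2 mm. A picture is of the moment at which its call begins. camera_info takes no time and is no camera call.
- manip.sign_off(): hands the job in; it is judged then, once.
The state is a dict: "t": time; "q": joint angles; "qd": joint speeds; "tau": joint torques, N m; "tcp_pos": TCP position; "tool_rot": TCP orientation; "force": force on the tool from outside, world axes, zero at the start; "ft_torque": the same for the moment, N m; "finger_gap": opening from 0.0 (shut) to 1.0 (fully open); "gripper_force": force on a finger pad.
Only numpy, scipy, OpenCV 4.12 (cv2) and the standard library are available. Lean on these libraries where they do the work, as an engineer would, in place of code of your own. Each camera call takes 0.05 s, during which the arm holds its last target. There are 200 camera calls.

## Working session

There is one attempt and no reset: what is moved stays moved. The work goes in short steps, Python scripts to look and compute and a tool call to move; the robot and the scene stay as the last step left them, time stands still between calls to the robot, and variables do not carry over. Pictures are saved under pics/ and viewed, at most 10 in all, crops included, and the job is handed in when it is done.

Besides the shell and the picture viewer there is one more tool, called after "Request:" by a JSON object that holds its "api" and its "payload". servo_tool: Moves the arm, as the interface text tells. Its arguments: {"type":"object","properties":{"rows":{"type":"array","items":{"type":"array","items":{"type":"array","items":{"type":"number"}}}},"squeeze":{"type":"number"}},"required":["rows"]}

```bash
mkdir -p pics; cat > h.py <<'E'
import numpy as np, cv2
from station import manip
from scipy.spatial.transform import Rotation as R
np.set_printoptions(precision=4,suppress=True)
def cam(n):
    c=manip.camera_info(n); return np.array(c["K"]),c["k1"],np.array(c["camera_from_world"])
def ray(n,uv):
    K,k,T=cam(n); d=np.array([k,0,0,0,0.])
    p=cv2.undistortPoints(np.array([[uv]],float),K,d)[0,0]
    Ri=T[:3,:3].T; return -Ri@T[:3,3], Ri@np.array([p[0],p[1],1])
def proj(n,P):
    K,k,T=cam(n); P=np.atleast_2d(P).astype(float)
    return cv2.projectPoints(P,cv2.Rodrigues(T[:3,:3])[0],T[:3,3],K,np.array([k,0,0,0,0.]))[0][:,0]
def onplane(n,uv,v,ax=2):
    o,d=ray(n,uv); return o+d*(v-o[ax])/d[ax]
def two(a,b):
    o1,d1=ray("side",a);o2,d2=ray("top",b);d1/=np.linalg.norm(d1);d2/=np.linalg.norm(d2)
    s=np.linalg.lstsq(np.c_[d1,-d2],o2-o1,rcond=None)[0];p=o1+s[0]*d1;q=o2+s[1]*d2
    return (p+q)/2,np.linalg.norm(p-q)
E
python3 - <<'E'
from h import *
for n in("side","top"):
    im=manip.snapshot(n);cv2.imwrite(f"pics/{n}0.png",im)
    cv2.imwrite(f"pics/{n}0b.png",cv2.resize(im,(800,600),interpolation=cv2.INTER_CUBIC))
    K,k,T=cam(n);print(n,K,k,-T[:3,:3].T@T[:3,3],T[:3,:3])
s=manip.sense();print(s)
E
```

```text
side [[360.1498   0.     254.8694]
 [  0.     360.1498 186.2365]
 [  0.       0.       1.    ]] -0.006736998542269891 [ 0.3336 -0.851   0.7723] [[ 0.9908 -0.1335  0.0233]
 [-0.0471 -0.5004 -0.8645]
 [ 0.1271  0.8554 -0.5021]]
top [[355.3712   0.     257.1975]
 [  0.     355.3712 191.396 ]
 [  0.       0.       1.    ]] -0.002110042399688027 [0.247  0.0834 1.4867] [[ 0.0243 -0.9993  0.0284]
 [-0.984  -0.0289 -0.1755]
 [ 0.1762 -0.0237 -0.9841]]
{'t': 0.1, 'q': array([ 1.1335,  0.5284,  1.4338, -0.    ,  1.1814, -0.1785]), 'qd': array([ 0.0021, -0.0032, -0.0023, -0.0013, -0.0009,  0.0004]), 'tau': array([  0.0001, -44.3303, -17.8586,  -0.0002,   0.0039,   0.    ]), 'tcp_pos': array([0.1597, 0.6036, 0.2494]), 'tool_rot': array([ 0.129 ,  0.9916, -0.0009, -0.0003]), 'force': array([-0.417 , -0.8687,  0.128 ]), 'ft_torque': array([0.0274, 0.0319, 0.0349]), 'gripper_force': 0.0, 'finger_gap': 0.9978046025485217}
```

View pics/side0b.png

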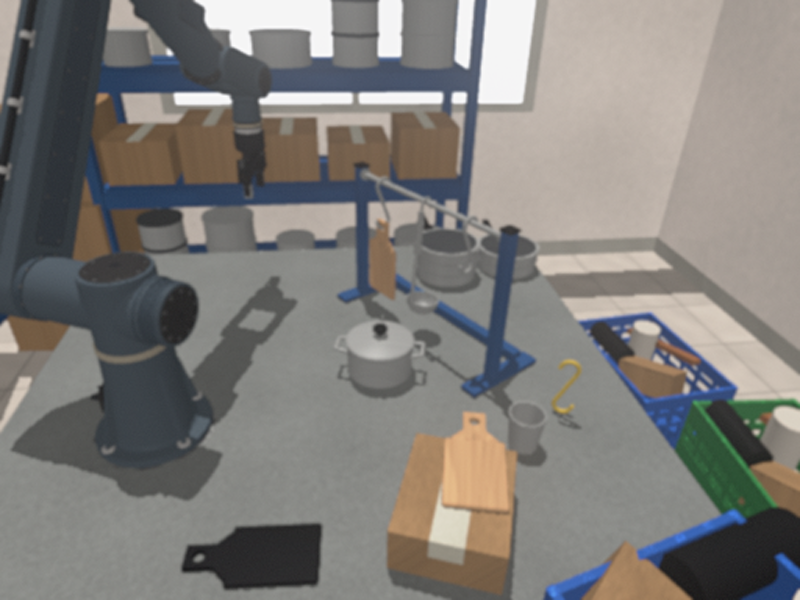

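View pics/top0b.png

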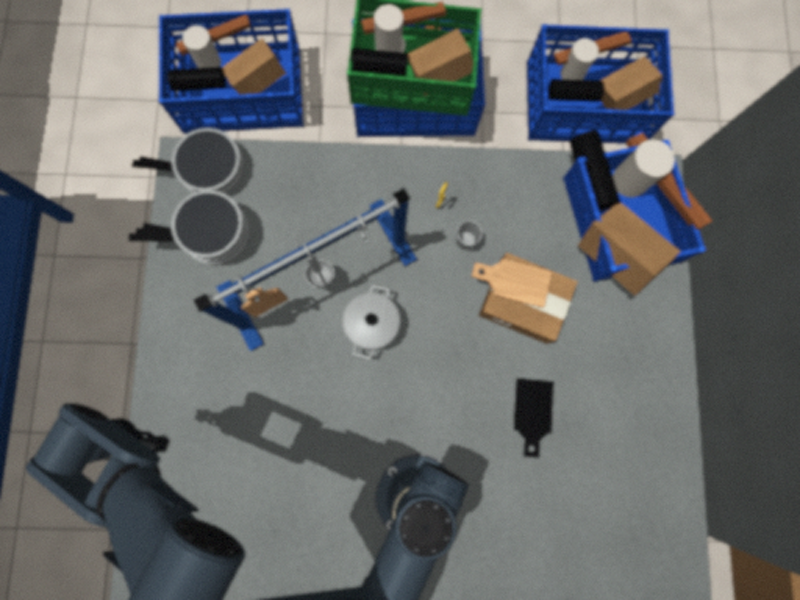

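The side view shows the rail running from post top (362,168) to (510,232). On it are the hung board at (382,260), the ladle at (420,250) and the bare hook near (470,235). The loose board's hole is at about (474,420). In the top view the post tops are at (205,300) and (400,197), the hook at (363,235) and the board hole at (481,270).

```bash
python3 - <<'E'
from h import *
a=onplane("top",np.array([205,300])*.64,.36);b=onplane("top",np.array([400,197])*.64,.36)
print(a,b,np.linalg.norm(a-b))
print("hookcrown",onplane("top",np.array([363,235])*.64,.345),"hole",onplane("top",np.array([481,270])*.64,.095))
S=cv2.imread("pics/side0.png");T=cv2.imread("pics/top0.png")
def crop(I,x,y,w,h):
    return cv2.resize(I[y:y+h,x:x+w],(400,300),interpolation=cv2.INTER_CUBIC)
c=np.vstack([np.hstack([crop(S,265,130,80,60),crop(T,200,120,80,60)]),np.hstack([crop(S,265,255,80,60),crop(T,290,140,80,60)])])
cv2.imwrite("pics/c1.png",c)
E
```

```text
[0.435  0.4581 0.36  ] [0.6696 0.0657 0.36  ] 0.45717533987797143
hookcrown [0.5876 0.1421 0.345 ] hole [ 0.5784 -0.1525  0.095 ]
```

View pics/c1.png

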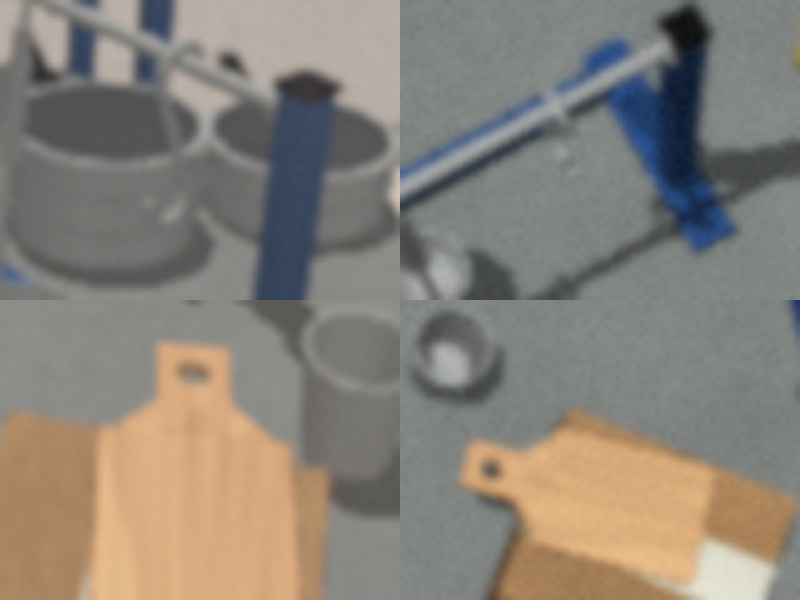

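The crops show the hook crown at about side (303,139), top (231,143), and the hole at side (303.6,269.4), top (308,173.4). Next I'll refine these numerically.

```bash
python3 - <<'E'
from h import *
S=cv2.imread("pics/side0.png");T=cv2.imread("pics/top0.png")
def cap(I,x,y,w,h):
    m=(I[y:y+h,x:x+w].max(2)<50).astype(np.uint8);n,l,st,c=cv2.connectedComponentsWithStats(m)
    i=1+np.argmax(st[1:,4]);return c[i]+[x,y],st[i,4]
print(cap(T,120,182,24,20),cap(T,246,116,22,18),cap(S,222,100,18,14),cap(S,315,140,20,12))
tc=[cap(T,120,182,24,20)[0],cap(T,246,116,22,18)[0]]
A=[onplane("top",c,.36) for c in tc];print("posts",A,np.linalg.norm(A[0]-A[1]))
mid=(A[0]+A[1])/2;ry=(A[0]-A[1]);ry/=np.linalg.norm(ry);rx=np.array([ry[1],-ry[0],0])
print("mid",mid,"ry",ry,"rx",rx)
print("crown",two((303,139.4),(231,143)))
for c,z in(((308,173.4),.095),):print("hole top",onplane("top",c,z))
print("hole side",onplane("side",(303.6,269.4),.095))
# hook model check: predicted crown,tip,seat pixels for y offsets
for y in(-.13,-.14,-.15):
    o=np.array([mid[0],mid[1],.335-.0512])+ry*y
    P=[o+[0,0,.0614],o-[0,0,.0614],o-.020*rx-[0,0,.040],o+.020*rx+[0,0,.040]]
    print(y,o,proj("side",P).round(1).tolist(),proj("top",P).round(1).tolist())
hs=cv2.cvtColor(T,cv2.COLOR_BGR2HSV);print(T[178,335],T[205,335],T[173,303],hs[178,335],hs[205,335])
print("pot",onplane("top",np.array([371,319])*.64,.11),"cup",onplane("top",(289,150),.075))
g=T[165:185,298:318].astype(int).sum(2)//3;print(g)
E
```

```text
Traceback (most recent call last):
ValueError: attempt to get argmax of an empty sequence
```

```bash
cat > m.py <<'E'
from h import *
S=cv2.imread("pics/side0.png");T=cv2.imread("pics/top0.png")
def cap(I,x,y,w,h):
    m=(I[y:y+h,x:x+w].max(2)<60).astype(np.uint8);n,l,st,c=cv2.connectedComponentsWithStats(m)
    i=1+np.argmax(st[1:,4]);print(st[i]);return c[i]+[x,y]
tc=[cap(T,120,182,24,20),cap(T,246,116,22,18)]
A=[onplane("top",c,.36) for c in tc];print("posts",A,np.linalg.norm(A[0]-A[1]))
mid=(A[0]+A[1])/2;ry=(A[0]-A[1]);ry/=np.linalg.norm(ry);rx=np.array([ry[1],-ry[0],0])
print("mid",mid,"ry",ry,"rx",rx)
print("crown",two((303,139.4),(231,143)))
print("hole top",onplane("top",(308,173.4),.095),"side",onplane("side",(303.6,269.4),.095))
for y in(-.13,-.14,-.15):
    o=np.array([mid[0],mid[1],.335-.0512])+ry*y
    P=[o+[0,0,.0614],o-[0,0,.0614],o-.020*rx-[0,0,.040],o+.020*rx+[0,0,.040]]
    print(y,o,proj("side",P).round(1).tolist(),proj("top",P).round(1).tolist())
print("pot",onplane("top",np.array([371,319])*.64,.11),"cup",onplane("top",(301,151),.075))
hsv=cv2.cvtColor(T,cv2.COLOR_BGR2HSV);print(hsv[178,335],hsv[205,335],hsv[173,303])
m=cv2.inRange(hsv,(8,70,165),(20,255,255));m[:, :295]=0;m[:,372:]=0;m[:155]=0;m[230:]=0
n,l,st,c=cv2.connectedComponentsWithStats(m);i=1+np.argmax(st[1:,4]);print(st[i],c[i])
cn=cv2.findContours((l==i).astype(np.uint8),cv2.RETR_EXTERNAL,cv2.CHAIN_APPROX_NONE)[0][0][:,0]
W=np.array([onplane("top",p,.095)[:2] for p in cn]).astype(np.float32)
r=cv2.minAreaRect(W);print(r,cv2.boxPoints(r))
E
python3 m.py
```

```text
[  5   7  19  13 127]
[ 7  5  8 13 65]
posts [array([0.4231, 0.4491, 0.36  ]), array([0.6669, 0.0626, 0.36  ])] 0.4570384852235736
mid [0.545  0.2558 0.36  ] ry [-0.5335  0.8458  0.    ] rx [0.8458 0.5335 0.    ]
crown (array([0.6205, 0.1466, 0.3436]), np.float64(0.013577915363293329))
hole top [ 0.576  -0.1531  0.095 ] side [ 0.5763 -0.1513  0.095 ]
-0.13 [0.6143 0.1459 0.2838] [[299.0, 139.6], [295.7, 174.9], [291.9, 170.8], [302.8, 144.5]] [[231.5, 142.6], [232.9, 153.0], [235.5, 155.9], [228.8, 139.7]]
-0.14 [0.6197 0.1374 0.2838] [[301.3, 140.6], [298.0, 176.1], [294.1, 172.0], [305.2, 145.5]] [[234.1, 141.2], [235.3, 151.7], [237.9, 154.6], [231.3, 138.3]]
-0.15 [0.625  0.129  0.2838] [[303.7, 141.7], [300.2, 177.3], [296.4, 173.1], [307.6, 146.6]] [[236.7, 139.7], [237.6, 150.3], [240.2, 153.2], [233.9, 136.9]]
pot [0.4407 0.1263 0.11  ] cup [ 0.6748 -0.1275  0.075 ]
[ 15 113 216] [ 15 123 166] [ 15 103 194]
[ 302  163   66   54 1510] [335.8232 184.1232]
((0.5297955274581909, -0.24787887930870056), (0.25783321261405945, 0.16254055500030518), 68.38937377929688) [[ 0.4068 -0.3378]
 [ 0.5579 -0.3977]
 [ 0.6528 -0.158 ]
 [ 0.5017 -0.0981]]
```

```bash
cat > m2.py <<'E'
from h import *
S=cv2.imread("pics/side0.png");T=cv2.imread("pics/top0.png")
g=cv2.GaussianBlur(cv2.cvtColor(T,cv2.COLOR_BGR2GRAY).astype(np.float32),(0,0),.8)
pts=[]
for c in range(142,250):
    y0=192-(c-131)*(192-126)/125.; y=np.arange(int(y0)-7,int(y0)+8); v=g[y,c]; w=np.clip(v-np.median(v)-15,0,None)
    if w.sum()>20: pts.append((c,(w*y).sum()/w.sum()))
pts=np.array(pts,np.float32);vx,vy,x0,y0=cv2.fitLine(pts,cv2.DIST_HUBER,0,.01,.01).ravel()
f=lambda c:(c,y0+(c-x0)*vy/vx)
p,q=onplane("top",f(145),.337),onplane("top",f(250),.337);d=(p-q)/np.linalg.norm(p-q)
print("rail line",f(145),f(250),p,q,"ry",d)
hsv=cv2.cvtColor(T,cv2.COLOR_BGR2HSV)
m=cv2.inRange(hsv,(8,70,183),(20,255,255));m[:, :295]=0;m[:,358:]=0;m[:155]=0;m[205:]=0
n,l,st,c=cv2.connectedComponentsWithStats(m);i=1+np.argmax(st[1:,4])
cn=cv2.findContours((l==i).astype(np.uint8),cv2.RETR_EXTERNAL,cv2.CHAIN_APPROX_NONE)[0][0][:,0]
W=np.array([onplane("top",p,.095)[:2] for p in cn]).astype(np.float32)
r=cv2.minAreaRect(W);print(st[i],r,cv2.boxPoints(r).tolist())
a,b=onplane("top",(302.6,172.8),.095),onplane("top",(351,185.3),.095);print(a,b,np.linalg.norm(a-b),(a-b)/np.linalg.norm(a-b))
def big(I,x,y,w,h,W=400,H=600): return cv2.resize(I[y:y+h,x:x+w],(W,H),interpolation=cv2.INTER_CUBIC)
v=np.hstack([big(S,280,130,40,60),big(T,215,125,40,60)]);cv2.imwrite("pics/c2.png",v)
E
python3 m2.py
```

```text
rail line (145, np.float32(186.31255)) (250, np.float32(129.77574)) [0.459  0.4227 0.337 ] [0.6644 0.0854 0.337 ] ry [-0.5199  0.8542  0.    ]
[303 166  50  31 962] ((0.5582993030548096, -0.23060593008995056), (0.2028198093175888, 0.10298140347003937), 73.96569061279297) [[0.4808010458946228, -0.31384822726249695], [0.5797761082649231, -0.34229302406311035], [0.6357975602149963, -0.14736363291740417], [0.536822497844696, -0.11891883611679077]]
[ 0.5778 -0.1312  0.095 ] [ 0.5323 -0.3268  0.095 ] 0.2007791473183614 [0.2268 0.9739 0.    ]
```

View pics/c2.png

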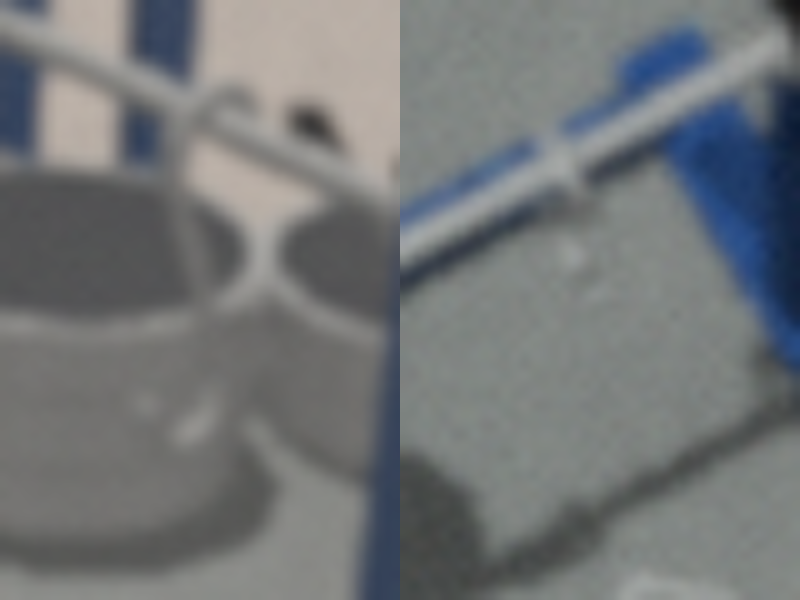

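The enlarged crops show, in the side view, the spine from (297.5,142) to (300.5,162) and the lower tip at about (294.3,170). In the top view the hook crosses the rail at about (230.5,141), with its lower tip at about (234.5,154.8).

```bash
python3 - <<'E'
from h import *
print("tip",two((294.3,170),(234.5,154.8)))
q=np.array([.6644,.0854,.335]);d=np.array([-.5199,.8542,0]);rx=np.array([d[1],-d[0],0])
print("crown top",onplane("top",(230.5,141),.345), "spine mid side on plane")
# rail as seen from the side: check line
print(proj("side",[q,q+d*.1,q+d*.39]),"observed ~(319,149)..(269,132)")
for s in(.05,.06,.07):
    r=q+d*s;o=r-[0,0,.0512];u=-.383*rx+np.array([0,0,.924])
    P=[o+[0,0,.0614],o-[0,0,.0614],o-.020*rx-[0,0,.040],o+.041*u,o-.041*u]
    print(s,o,proj("side",P).round(1).tolist(),proj("top",P).round(1).tolist())
E
```

```text
tip (array([0.6038, 0.1386, 0.244 ]), np.float64(0.004563131072055995))
crown top [0.6199 0.1494 0.345 ] spine mid side on plane
[[320.0942 150.2896]
 [296.1956 139.5517]
 [240.4677 114.5306]] observed ~(319,149)..(269,132)
0.05 [0.6384 0.1281 0.2838] [[308.1, 141.7], [304.4, 177.2], [300.5, 173.1], [303.8, 150.0], [308.5, 169.3]] [[237.1, 135.9], [238.0, 146.8], [240.5, 149.7], [239.5, 142.0], [235.7, 141.3]]
0.06 [0.6332 0.1367 0.2838] [[305.7, 140.6], [302.1, 176.0], [298.3, 171.9], [301.4, 148.9], [306.2, 168.2]] [[234.4, 137.3], [235.6, 148.1], [238.1, 151.0], [236.9, 143.4], [233.3, 142.6]]
0.07 [0.628  0.1452 0.2838] [[303.4, 139.6], [299.9, 174.8], [296.0, 170.7], [299.1, 147.8], [304.0, 167.0]] [[231.8, 138.7], [233.2, 149.4], [235.7, 152.3], [234.4, 144.8], [230.9, 143.9]]
```

Request:
{"api": "servo_tool", "payload": {"rows": [[[0,0,7.05,0,0,0,0.6],[0,0,7.05,0,0,0,0.6],[0,0,7.05,0,0,0,0.6],[0,0,7.05,0,0,0,0.6],[0,0,7.05,0,0,0,0.6],[0,0,7.05,0,0,0,0.6],[0,0,7.05,0,0,0,0.6],[0,0,7.05,0,0,0,0.6]]]}}

```text
t: 0.77
tcp_pos: [0.1597, 0.6038, 0.2497]
tool_rot: [0.585, 0.811, -0.001, 0.0]
force: [-0.2, -0.2, 0.8]
finger_gap: 0.8
gripper_force: 0.0
```

Request:
{"api": "servo_tool", "payload": {"rows": [[[0,0,7.05,0,0,0,0.6],[0,0,7.05,0,0,0,0.6],[0,0,7.05,0,0,0,0.6],[0,0,7.05,0,0,0,0.6],[0,0,7.05,0,0,0,0.6],[0,0,7.05,0,0,0,0.6],[0,0,7.05,0,0,0,0.6],[0,0,7.05,0,0,0,0.6]]]}}

```text
t: 1.43
tcp_pos: [0.1597, 0.6038, 0.2497]
tool_rot: [0.899, 0.439, -0.0, 0.0]
force: [0.1, -0.0, 0.3]
finger_gap: 0.8
gripper_force: 0.0
```

Request:
{"api": "servo_tool", "payload": {"rows": [[[0,0,7.05,0,0,0,0.6],[0,0,7.05,0,0,0,0.6],[0,0,7.05,0,0,0,0.6],[0,0,0,0.0039,0.035,-0.0075,0.6],[0,0,0,0.0039,0.035,-0.0075,0.6],[0,0,0,0.0039,0.035,-0.0075,0.6],[0,0,0,0.0039,0.035,-0.0075,0.6]]]}}

```text
t: 2.02
tcp_pos: [0.246, 0.4911, 0.28]
tool_rot: [0.963, 0.27, -0.001, 0.0]
force: [-0.1, 0.6, 0.4]
finger_gap: 0.8
gripper_force: 0.0
```

Request:
{"api": "servo_tool", "payload": {"rows": [[[0,0,0,0.0039,0.035,-0.0075,0.6],[0,0,0,0.0039,0.035,-0.0075,0.6],[0,0,0,0.0039,0.035,-0.0075,0.6],[0,0,0,0.0039,0.035,-0.0075,0.6],[0,0,0,0.0039,0.035,-0.0075,0.6],[0,0,0,0.0039,0.035,-0.0075,0.6],[0,0,0,0.0039,0.035,-0.0075,0.6]]]}}

```text
t: 2.6
tcp_pos: [0.3966, 0.2955, 0.3329]
tool_rot: [0.963, 0.269, -0.0, 0.0]
force: [0.5, -0.1, -0.3]
finger_gap: 0.797
gripper_force: 0.0
```

Request:
{"api": "servo_tool", "payload": {"rows": [[[0,0,0,0.0039,0.035,-0.0075,0.6],[0,0,0,0.0039,0.035,-0.0075,0.6],[0,0,0,0.0039,0.035,-0.0075,0.6],[0,0,0,0.0039,0.035,-0.0075,0.6],[0,0,0,0.0039,0.035,-0.0075,0.6],[0,0,0,0.0039,0.035,-0.0075,0.6],[0,0,0,0.0039,0.035,-0.0075,0.6]]]}}

```text
t: 3.18
tcp_pos: [0.547, 0.1002, 0.3853]
tool_rot: [0.963, 0.269, -0.0, -0.0]
force: [0.7, -0.3, -0.4]
finger_gap: 0.796
gripper_force: 0.0
```

Request:
{"api": "servo_tool", "payload": {"rows": [[[0,6.5,0,0,0,0,0.5],[0,6.5,0,0,0,0,0.5],[0,6.5,0,0,0,0,0.5],[0,6.5,0,0,0,0,0.5],[0,6.5,0,0,0,0,0.5],[0,6.5,0,0,0,0,0.5],[0,6.5,0,0,0,0,0.5],[0,0,0,0,0,0,0.5]]]}}

```text
t: 3.85
tcp_pos: [0.5429, 0.1026, 0.3819]
tool_rot: [0.894, 0.249, 0.359, -0.105]
force: [-1.3, -1.0, -0.1]
finger_gap: 0.751
gripper_force: 0.0
```

```bash
cat >> h.py <<'E'
def st():
    s=manip.sense();M=R.from_quat(s["tool_rot"]).as_matrix();p=s["tcp_pos"]
    print("t",round(s["t"],2),"p",p,"q",s["q"],"F",s["force"],"gap",s["finger_gap"],"gf",s["gripper_force"]);print(M);return p,M
E
python3 - <<'E'
from h import *
p,M=st()
for n in("side","top"):
    im=manip.snapshot(n);cv2.imwrite(f"pics/{n}1.png",im)
G=np.array([.623,.1497,.284]);print("rel tool",M.T@(G-p))
S=cv2.imread("pics/side1.png");T=cv2.imread("pics/top1.png")
big=lambda I,x,y,w,h,W=400,H=600: cv2.resize(I[y:y+h,x:x+w],(W,H),interpolation=cv2.INTER_CUBIC)
cv2.imwrite("pics/c3.png",np.hstack([big(S,245,100,70,105),big(T,200,100,70,105)]))
E
```

```text
t 3.85 p [0.5429 0.1026 0.3819] q [-0.2938  0.1072  1.9257  0.8678  0.7502  0.1852] F [-1.3448 -1.0325 -0.0685] gap 0.7507229634320304 gf 0.0
[[ 0.6189  0.5193  0.5893]
 [ 0.3693 -0.8546  0.3652]
 [ 0.6932 -0.0084 -0.7207]]
rel tool [-0.0009  0.0022  0.1349]
```

View pics/c3.png

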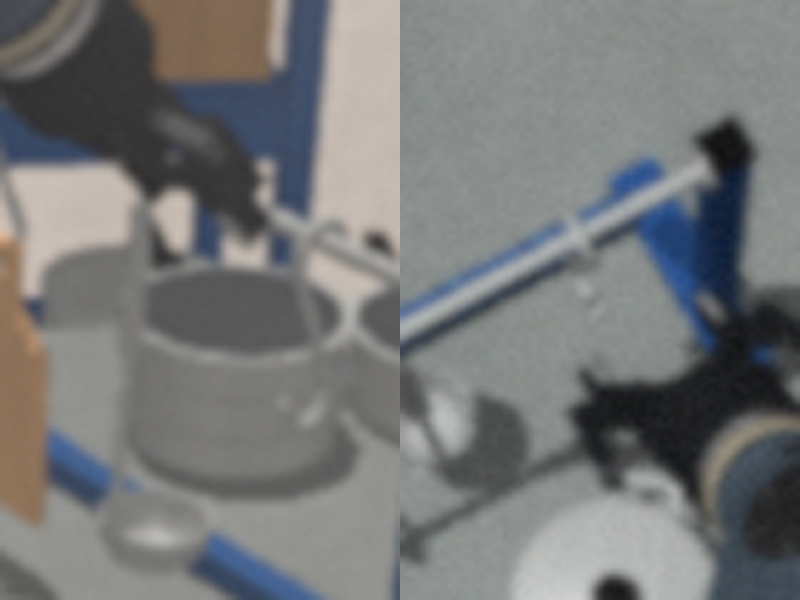

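The crops show the open gripper in front of the hook, with fingertips at about top (232,166) and (254,153). I'll check this against projection.

```bash
python3 - <<'E'
from h import *
s=manip.sense();p=s["tcp_pos"];M=R.from_quat(s["tool_rot"]).as_matrix()
for dz in(-.005,.008,.019,.1349):
    for dy in(-.037,0,.037):
        P=p+M@[0,dy,dz];print(dz,dy,proj("top",P).round(1),proj("side",P).round(1))
E
```

```text
-0.005 -0.037 [[234.2 165.9]] [[271.3 128.8]]
-0.005 0 [[244.3 160.4]] [[279.8 132.6]]
-0.005 0.037 [[254.4 154.9]] [[288.7 136.7]]
0.008 -0.037 [[232.9 164.3]] [[273.4 131.1]]
0.008 0 [[243.  158.8]] [[281.9 135. ]]
0.008 0.037 [[252.9 153.3]] [[290.8 139.1]]
0.019 -0.037 [[231.9 162.9]] [[275.2 133. ]]
0.019 0 [[241.8 157.4]] [[283.6 137. ]]
0.019 0.037 [[251.7 152. ]] [[292.5 141. ]]
0.1349 -0.037 [[221.5 149.6]] [[292.3 151.9]]
0.1349 0 [[230.8 144.6]] [[300.5 155.9]]
0.1349 0.037 [[240.  139.6]] [[309.  160.1]]
```

Request:
{"api": "servo_tool", "payload": {"rows": [[[0,0,0,0,0,0.02,-0.1],[0,0,0,0,0,0.02,-0.1],[0,0,0,0,0,0.02,-0.1],[0,0,0,0,0,0.02,-0.1],[0,0,0,0,0,0.02,-0.1],[0,0,0,0,0,0.016,-0.1],[0,0,0,0,0,0.016,-0.1],[0,0,0,0,0,0,-0.1]]]}}

```text
t: 4.62
tcp_pos: [0.6266, 0.1525, 0.2888]
tool_rot: [0.892, 0.252, 0.36, -0.103]
force: [0.1, 0.1, -0.1]
finger_gap: 0.45
gripper_force: 0.0
```

```bash
python3 - <<'E'
from h import *
p,M=st()
S=manip.snapshot("side");T=manip.snapshot("top");cv2.imwrite("pics/side2.png",S);cv2.imwrite("pics/top2.png",T)
big=lambda I,x,y,w,h,W=400,H=600: cv2.resize(I[y:y+h,x:x+w],(W,H),interpolation=cv2.INTER_CUBIC)
cv2.imwrite("pics/c4.png",np.hstack([big(S,270,115,50,75),big(T,205,115,50,75)]))
E
```

```text
t 4.62 p [0.6266 0.1525 0.2888] q [-0.1312  0.3757  1.8647  1.0875  0.5197  0.0161] F [ 0.068   0.1361 -0.1146] gap 0.450465754192589 gf 0.0
[[ 0.6141  0.5239  0.5903]
 [ 0.3752 -0.8518  0.3656]
 [ 0.6943 -0.0031 -0.7197]]
```

View pics/c4.png

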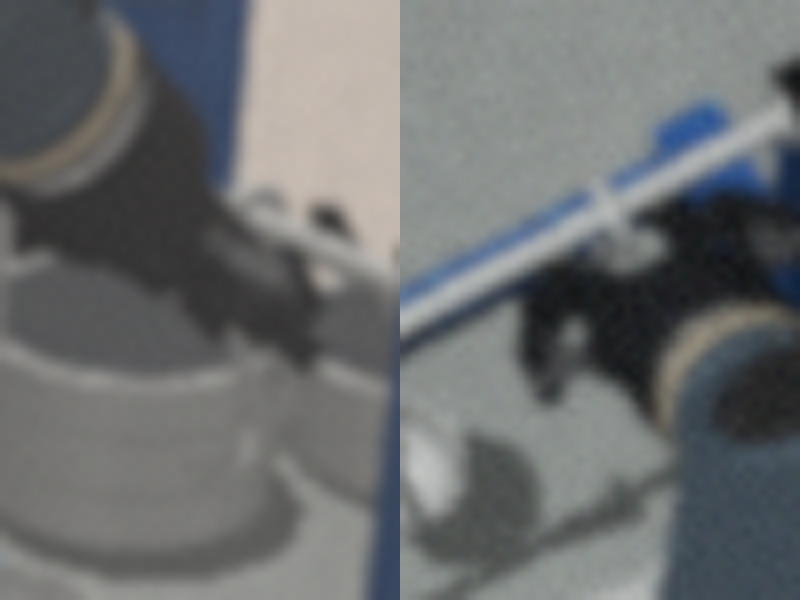

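The gripper straddles the hook, which in the top crop appears at (605,205)–(630,250) between the fingers. Closing.

Request:
{"api": "servo_tool", "payload": {"rows": [[[0,0,0,0,0,0,-1],[0,0,0,0,0,0,-1],[0,0,0,0,0,0,-1],[0,0,0,0,0,0,-1],[0,0,0,0,0,0,-1],[0,0,0,0,0,0,-1],[0,0,0,0,0,0,-1],[0,0,0,0,0,0,-1]]], "squeeze": 60}}

```text
t: 5.38
tcp_pos: [0.6249, 0.1508, 0.2912]
tool_rot: [0.892, 0.25, 0.362, -0.103]
force: [-2.4, 0.6, 5.2]
finger_gap: 0.075
gripper_force: 58.6
```

```bash
python3 - <<'E'
from h import *
p,M=st()
S=manip.snapshot("side");T=manip.snapshot("top");cv2.imwrite("pics/side3.png",S);cv2.imwrite("pics/top3.png",T)
print(proj("side",p),proj("top",p))
E
```

```text
t 5.38 p [0.6249 0.1508 0.2912] q [-0.1347  0.3692  1.8692  1.0912  0.5198  0.0125] F [-2.3923  0.587   5.1797] gap 0.07496260551126413 gf 58.56599986553192
[[ 0.6129  0.5211  0.594 ]
 [ 0.3728 -0.8535  0.3642]
 [ 0.6967 -0.0018 -0.7173]]
[[300.4212 154.7977]] [[230.8418 144.4571]]
```

Request:
{"api": "servo_tool", "payload": {"rows": [[[0,0,0,0.0022,0,-0.0056,-1],[0,0,0,0.0022,0,-0.0056,-1],[0,0,0,0.0022,0,-0.0056,-1],[0,0,0,0.0022,0,-0.0056,-1],[0,0,0,0.0022,0,-0.0056,-1],[0,0,0,0.0022,0,-0.0056,-1],[0,0,0,0,0,0,-1]]]}}

```text
t: 6.07
tcp_pos: [0.6122, 0.1432, 0.3241]
tool_rot: [0.892, 0.251, 0.361, -0.102]
force: [-1.4, -1.6, -0.8]
finger_gap: 0.074
gripper_force: 59.5
```

Request:
{"api": "servo_tool", "payload": {"rows": [[[0,0,0,-0.0074,0,-0.003,-1],[0,0,0,-0.0074,0,-0.003,-1],[0,0,0,-0.0074,0,-0.003,-1],[0,0,0,-0.0074,0,-0.003,-1],[0,0,0,-0.0074,0,-0.003,-1],[0,0,0,-0.0074,0,-0.003,-1],[0,0,0,-0.0074,0,-0.003,-1],[0,0,0,-0.0074,0,-0.003,-1]]]}}

```text
t: 6.73
tcp_pos: [0.5622, 0.1124, 0.2998]
tool_rot: [0.892, 0.25, 0.361, -0.102]
force: [-0.4, -0.1, -0.6]
finger_gap: 0.074
gripper_force: 58.8
```

Request:
{"api": "servo_tool", "payload": {"rows": [[[0,0,0,-0.0074,0,-0.003,-1],[0,0,0,-0.0074,0,-0.003,-1],[0,0,0,-0.0074,0,-0.003,-1],[0,0,0,-0.0074,0,-0.003,-1],[0,0,0,0,0,-0.02,-1],[0,0,0,0,0,-0.02,-1],[0,0,0,0,0,-0.02,-1],[0,0,0,0,0,0,-1]]]}}

```text
t: 7.4
tcp_pos: [0.5012, 0.0745, 0.333]
tool_rot: [0.892, 0.25, 0.363, -0.101]
force: [0.2, -0.6, -0.7]
finger_gap: 0.074
gripper_force: 58.8
```

```bash
python3 - <<'E'
from h import *
p,M=st()
S=manip.snapshot("side");T=manip.snapshot("top");cv2.imwrite("pics/side4.png",S);cv2.imwrite("pics/top4.png",T)
a,b=proj("side",p)[0],proj("top",p)[0];print(a,b)
def big(I,c): x,y=int(c[0])-20,int(c[1])-25; return cv2.resize(I[y:y+60,x:x+40],(400,600),interpolation=cv2.INTER_CUBIC)
print(int(a[0])-20,int(a[1])-25,int(b[0])-20,int(b[1])-25)
cv2.imwrite("pics/c5.png",np.hstack([big(S,a),big(T,b)]))
E
```

```text
t 7.4 p [0.5012 0.0745 0.333 ] q [-0.4132  0.123   2.0888  1.0405  0.7231 -0.1339] F [ 0.2431 -0.5706 -0.6987] gap 0.0737254899957948 gf 58.78499507904053
[[ 0.6116  0.52    0.5962]
 [ 0.3735 -0.8541  0.3619]
 [ 0.6974  0.0013 -0.7166]]
[266.1088 154.435 ] [251.8838 177.1285]
246 129 231 152
```

View pics/c5.png

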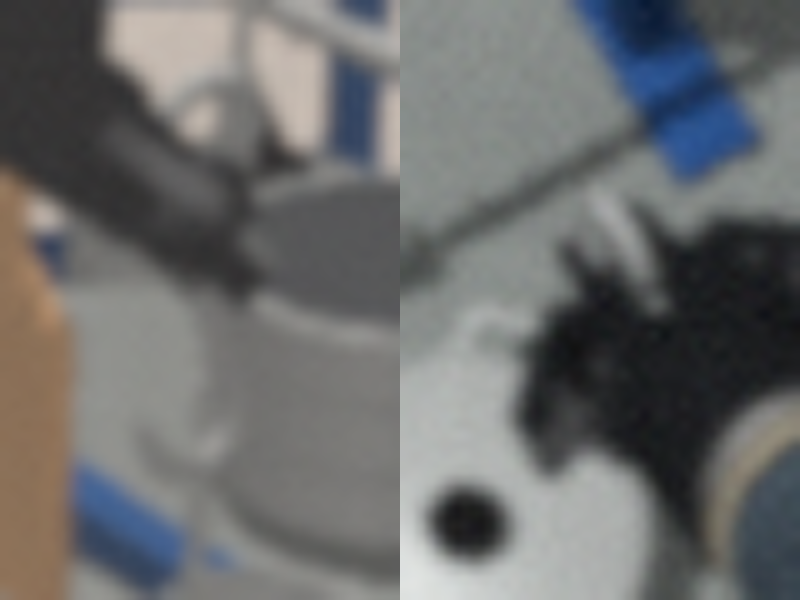

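The hook is held. In the side view its upper bend peaks at about (267,137.5), its lower tip is at about (260.3,172.5) and its lower bend at about (266.5,175.5).

```bash
python3 - <<'E'
from h import *
s=manip.sense();p=s["tcp_pos"];M=R.from_quat(s["tool_rot"]).as_matrix()
d=-M[:,1];d[2]=0;d/=np.linalg.norm(d);rx=np.array([d[1],-d[0],0])
for oz in(-.008,-.004,0,.004):
  for a in(-6,0,6):
    Q=R.from_rotvec(np.radians(a)*d).as_matrix()@np.c_[rx,d,[0,0,1]]
    o=p+np.array([0,0,oz]);u=Q@[-.383,0,.924]
    P=[o+Q@v for v in([0,0,.0614],[0,0,-.0614],[-.02,0,-.04],[.02,0,.04])]
    print(oz,a,proj("side",P).round(1).tolist(),proj("top",P).round(1).tolist())
E
```

```text
-0.008 -6 [[265.3, 138.2], [267.0, 175.4], [261.5, 171.7], [270.9, 142.7]] [[253.0, 175.2], [250.6, 179.7], [253.8, 184.0], [249.5, 170.7]]
-0.008 0 [[267.0, 137.5], [265.4, 176.1], [260.4, 171.6], [272.0, 142.9]] [[252.0, 173.4], [251.5, 181.3], [254.5, 185.0], [248.8, 169.7]]
-0.008 6 [[268.7, 137.1], [263.7, 176.6], [259.4, 171.3], [273.0, 143.3]] [[251.0, 171.7], [252.4, 182.8], [255.1, 185.8], [248.2, 168.8]]
-0.004 -6 [[265.3, 136.8], [267.1, 174.2], [261.6, 170.5], [271.0, 141.4]] [[253.0, 174.9], [250.6, 179.5], [253.8, 183.8], [249.5, 170.4]]
-0.004 0 [[267.1, 136.2], [265.4, 174.9], [260.5, 170.4], [272.1, 141.6]] [[252.0, 173.1], [251.5, 181.1], [254.5, 184.7], [248.8, 169.4]]
-0.004 6 [[268.8, 135.8], [263.8, 175.4], [259.4, 170.0], [273.1, 142.1]] [[251.0, 171.5], [252.4, 182.6], [255.1, 185.6], [248.2, 168.5]]
0 -6 [[265.4, 135.5], [267.1, 173.0], [261.6, 169.3], [271.1, 140.1]] [[253.0, 174.6], [250.6, 179.2], [253.9, 183.6], [249.5, 170.1]]
0 0 [[267.1, 134.9], [265.5, 173.7], [260.5, 169.1], [272.2, 140.3]] [[252.0, 172.9], [251.5, 180.8], [254.5, 184.5], [248.8, 169.1]]
0 6 [[268.9, 134.5], [263.8, 174.2], [259.4, 168.8], [273.2, 140.8]] [[251.0, 171.2], [252.4, 182.4], [255.1, 185.4], [248.2, 168.2]]
0.004 -6 [[265.4, 134.1], [267.2, 171.8], [261.7, 168.1], [271.1, 138.8]] [[253.0, 174.3], [250.6, 179.0], [253.9, 183.3], [249.5, 169.8]]
0.004 0 [[267.2, 133.5], [265.5, 172.5], [260.5, 167.9], [272.2, 139.0]] [[252.0, 172.6], [251.5, 180.6], [254.5, 184.3], [248.8, 168.8]]
0.004 6 [[268.9, 133.1], [263.9, 173.0], [259.5, 167.6], [273.3, 139.5]] [[251.0, 170.9], [252.5, 182.1], [255.1, 185.2], [248.2, 167.9]]
```

Request:
{"api": "servo_tool", "payload": {"rows": [[[0,-5.62,0,0,0,-0.01,-1],[0,-5.62,0,0,0,0,-1],[0,-5.62,0,0,0,0,-1],[0,-5.62,0,0,0,0,-1],[2.34,0,-5.87,0,0,0,-1],[2.34,0,-5.87,0,0,0,-1],[2.34,0,-5.87,0,0,0,-1],[2.34,0,-5.87,0,0,0,-1]]]}}

```text
t: 8.17
tcp_pos: [0.4969, 0.075, 0.3348]
tool_rot: [0.858, 0.47, 0.182, -0.095]
force: [-0.1, 0.4, -1.1]
finger_gap: 0.076
gripper_force: 58.9
```

Request:
{"api": "servo_tool", "payload": {"rows": [[[2.34,0,-5.87,0,0,0,-1],[2.34,0,-5.87,0,0,0,-1],[2.34,0,-5.87,0,0,0,-1],[0,0,0,0,0,0,-1],[0,0,0,0,0,0,-1]]]}}

```text
t: 8.58
tcp_pos: [0.4973, 0.0744, 0.3348]
tool_rot: [0.772, 0.603, 0.165, -0.118]
force: [-0.2, -0.2, -1.2]
finger_gap: 0.075
gripper_force: 58.9
```

```bash
python3 - <<'E'
from h import *
p,M=st()
W=np.array([.604,-.044,.22]);print("tool delta",M.T@(W-p), "az tool x",np.degrees(np.arctan2(M[1,0],M[0,0])),"pitch",np.degrees(np.arcsin(M[2,2])))
E
```

```text
t 8.58 p [0.4973 0.0744 0.3348] q [-0.3076  0.234   1.7336  0.4381  1.2159 -0.2261] F [-0.2074 -0.1676 -1.2398] gap 0.07503167768054317 gf 58.89257490634918
[[ 0.2187  0.9692  0.1131]
 [ 0.8912 -0.2456  0.3814]
 [ 0.3974  0.0174 -0.9175]]
tool delta [-0.1278  0.1305  0.0722] az tool x 76.21023857369937 pitch -66.55781589279133
```

Request:
{"api": "servo_tool", "payload": {"rows": [[[0,0,0,-0.0183,0.0186,0.0103,-1],[0,0,0,-0.0183,0.0186,0.0103,-1],[0,0,0,-0.0183,0.0186,0.0103,-1],[0,0,0,-0.0183,0.0186,0.0103,-1],[0,0,0,-0.0183,0.0186,0.0103,-1],[0,0,0,-0.0183,0.0186,0.0103,-1],[0,0,0,-0.0183,0.0186,0.0103,-1],[0,0,0,0,0,0,-1]]]}}

```text
t: 9.25
tcp_pos: [0.6052, -0.0473, 0.2175]
tool_rot: [0.773, 0.602, 0.165, -0.117]
force: [0.3, 1.3, -2.2]
finger_gap: 0.069
gripper_force: 58.9
```

```bash
cat > look.py <<'E'
from h import *
import sys
k=sys.argv[1]
p,M=st()
ey=-M[:,1];e=np.array([ey[1],-ey[0],0]);e/=np.linalg.norm(e)
tip=p-.0367*e-[0,0,.0362];hole=np.array([.576,-.152,.095])
print("tip est",tip,"e",e)
S=manip.snapshot("side");T=manip.snapshot("top");cv2.imwrite(f"pics/side{k}.png",S);cv2.imwrite(f"pics/top{k}.png",T)
P=[tip,hole,tip+.0338*e+[0,0,.07]];print("side",proj("side",P).round(1).tolist(),"top",proj("top",P).round(1).tolist())
c=[((proj(n,tip)[0]+proj(n,hole)[0])/2).astype(int)-[26,36] for n in("side","top")];print(c)
big=lambda I,c: cv2.resize(I[c[1]:c[1]+75,c[0]:c[0]+50],(400,600),interpolation=cv2.INTER_CUBIC)
cv2.imwrite(f"pics/d{k}.png",np.hstack([big(S,c[0]),big(T,c[1])]))
W=lambda off,z:M.T@(hole+off*e+.0367*e+np.array([0,0,z-.095+.0362])-p)
print("to pre",W(.045,.070),"hi",W(.045,.15))
E
python3 look.py 5
```

```text
t 9.25 p [ 0.6052 -0.0473  0.2175] q [-0.4483  0.5529  1.5682  0.4477  1.1288 -0.4167] F [ 0.2749  1.275  -2.2413] gap 0.06900461702311343 gf 58.886826038360596
[[ 0.2218  0.9684  0.1141]
 [ 0.8912 -0.2488  0.3793]
 [ 0.3957  0.0176 -0.9182]]
tip est [ 0.596  -0.0828  0.1813] e [0.2488 0.9686 0.    ]
side [[307.3, 227.9], [303.6, 269.6], [309.6, 199.8]] top [[293.4, 162.6], [307.7, 173.4], [286.9, 155.1]]
[array([279, 212]), array([274, 131])]
to pre [-0.0688 -0.0042  0.0915] hi [-0.0371 -0.0028  0.018 ]
```

View pics/d5.png

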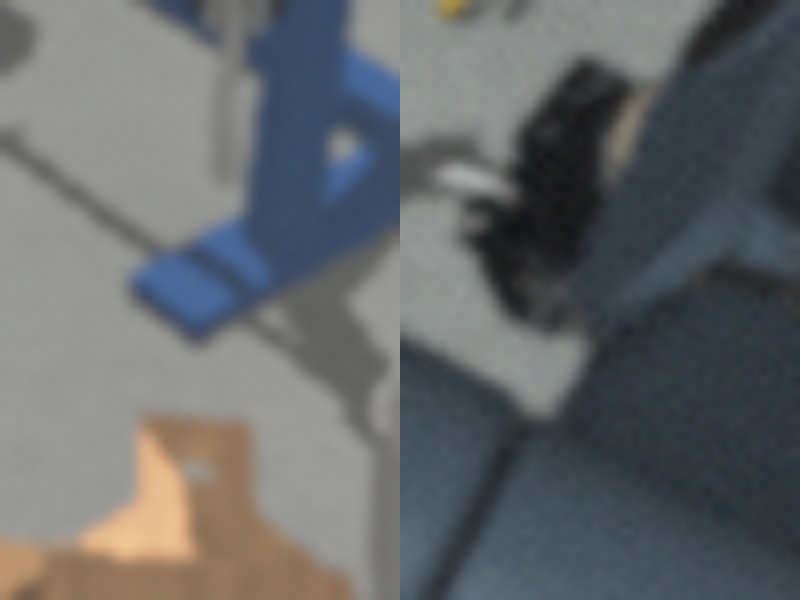

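The side view shows the lower end of the hook hanging at about (307.5,235) above and in line with the hole at (303.6,270). In the top view the upper bend is a bright bar from (278.4,152) to (288,155).

```bash
python3 - <<'E'
from h import *
s=manip.sense();p=s["tcp_pos"];e=np.array([.2488,.9686,0]);z=np.array([0,0,1.]);tip=p-.0367*e-.0362*z
for a in(0,-10,10):  # extra hook tilt, deg
    o=tip+.0338*e+.0293*z;f=lambda x,h:o+(x*np.cos(np.radians(a))+h*np.sin(np.radians(a)))*e+(-x*np.sin(np.radians(a))+h*np.cos(np.radians(a)))*z
    print(a,"top: outer",proj("top",[f(.038,.041),f(.034,.041),f(.029,.053),f(.017,.062),f(0,.045)]).round(1).tolist(),"side: lowest",proj("side",[f(-.017,-.062),f(-.034,-.03),f(-.01,-.06)]).round(1).tolist())
T=cv2.imread("pics/top5.png");g=T.mean(2)[146:160,272:292].astype(int);print(g)
S=cv2.imread("pics/side5.png");print(S.mean(2)[226:242,300:316].astype(int))
E
```

```text
0 top: outer [[276.0, 152.6], [277.0, 152.9], [278.7, 152.3], [282.1, 152.5], [286.2, 155.1]] side: lowest [[305.2, 232.3], [306.3, 226.8], [305.2, 230.3]]
-10 top: outer [[278.2, 152.7], [279.2, 153.0], [281.4, 152.7], [285.2, 153.2], [288.3, 155.7]] side: lowest [[305.1, 230.6], [306.1, 227.1], [305.2, 228.3]]
10 top: outer [[274.1, 152.6], [275.1, 152.9], [276.2, 152.1], [279.2, 152.0], [284.1, 154.6]] side: lowest [[305.3, 233.5], [306.5, 225.9], [305.3, 231.7]]
[[146 145 148 148 147 141 143 144 140 137 139 135 139 145 146 139 120  88
   59  43]
 [145 145 146 143 137 131 126 128 125 125 122 127 136 145 144 130 102  61
   43  48]
 [134 132 129 126 120 108 100 101 102  99 102 115 132 141 141 121  87  52
   36  39]
 [107 101 102 102  96  88  84  85  83  85  89 105 127 137 138 123  85  49
   31  30]
 [ 86  86  86  83  83  87  83  87  89  89  91  95 114 127 129 114  85  49
   29  32]
 [ 81  83  83  80  85  86  93 108 121 126 114 109 104 109 114  91  66  43
   30  24]
 [ 83  78  80  82  85  95 115 141 156 164 157 146 130 118 102  76  48  29
   29  26]
 [ 80  86  80  81  84  96 114 137 
[... 934 characters left out ...]
 125 108  86  76  78  79  80]
 [148 149 151 150 146 133 122 123 127 123 102  83  76  77  79  79]
 [149 150 151 150 146 135 125 125 126 118  96  80  77  77  80  79]
 [148 149 150 151 148 140 130 129 131 116  94  79  77  76  78  78]
 [148 148 148 148 150 146 140 139 138 121  93  78  77  77  78  78]
 [147 147 147 147 148 149 147 148 143 121  91  77  78  78  79  80]
 [147 147 146 148 148 148 148 149 142 119  90  78  76  77  79  78]
 [146 147 146 148 147 147 146 143 134 109  86  76  78  78  78  81]
 [146 146 146 146 145 142 139 131 118  97  79  76  78  78  80  79]
 [147 146 143 141 136 130 123 118 105  91  79  77  77  78  79  78]
 [142 137 133 126 122 116 111 110 106  92  81  76  77  77  77  78]]
```

Request:
{"api": "servo_tool", "payload": {"rows": [[[0,0,0,-0.0081,-0.0006,0.0119,-1],[0,0,0,-0.0081,-0.0006,0.0119,-1],[0,0,0,-0.0081,-0.0006,0.0119,-1],[0,0,0,-0.0081,-0.0006,0.0119,-1],[0,0,0,-0.0081,-0.0006,0.0119,-1],[0,0,0,-0.0081,-0.0006,0.0119,-1],[0,0,0,-0.0081,-0.0006,0.0119,-1],[0,0,0,-0.0081,-0.0006,0.0119,-1]]]}}

```text
t: 10.02
tcp_pos: [0.5955, -0.0648, 0.1075]
tool_rot: [0.771, 0.604, 0.166, -0.117]
force: [0.2, 0.0, -1.2]
finger_gap: 0.078
gripper_force: 58.9
```

Request:
{"api": "servo_tool", "payload": {"rows": [[[0,0,0,0,0,0,-1],[0,0,0,0,0,0,-1]]]}}

```text
t: 10.18
tcp_pos: [0.5951, -0.0649, 0.1073]
tool_rot: [0.771, 0.603, 0.165, -0.118]
force: [0.2, 1.2, 0.2]
finger_gap: 0.073
gripper_force: 58.9
```

```bash
sed -i 's/tip=p-.0367\*e-\[0,0,.0362\]/tip=p-.0415*e-np.array([0,0,.0365])+.001*np.array([e[1],-e[0],0])/; s/^W=.*/G=lambda off,z:M.T@(hole*[1,1,0]+off*e+[0,0,z]-tip)/; s/^print("to pre.*/print("to under",G(0,tip[2]),"then up .108",M.T@[0,0,.108-tip[2]])/' look.py
python3 look.py 6; python3 -c "
import cv2;S=cv2.imread('pics/side6.png');cv2.imwrite('pics/d6.png',cv2.resize(S[235:295,270:350],(800,600),interpolation=cv2.INTER_CUBIC))"
```

```text
t 10.18 p [ 0.5951 -0.0649  0.1073] q [-0.4837  0.7099  1.6487  0.507   0.9331 -0.5769] F [0.2131 1.18   0.2121] gap 0.07252321128996198 gf 58.88399541378021
[[ 0.2177  0.9695  0.1124]
 [ 0.8914 -0.2444  0.3816]
 [ 0.3975  0.0172 -0.9174]]
tip est [ 0.5859 -0.1053  0.0708] e [0.2444 0.9697 0.    ]
side [[302.1, 264.2], [303.6, 269.6], [304.3, 237.3]] top [[295.4, 172.0], [307.7, 173.4], [289.5, 165.6]]
[array([276, 230]), array([275, 136])]
to under [-0.0438  0.0018 -0.0189] then up .108 [ 0.0148  0.0006 -0.0342]
```

View pics/d6.png

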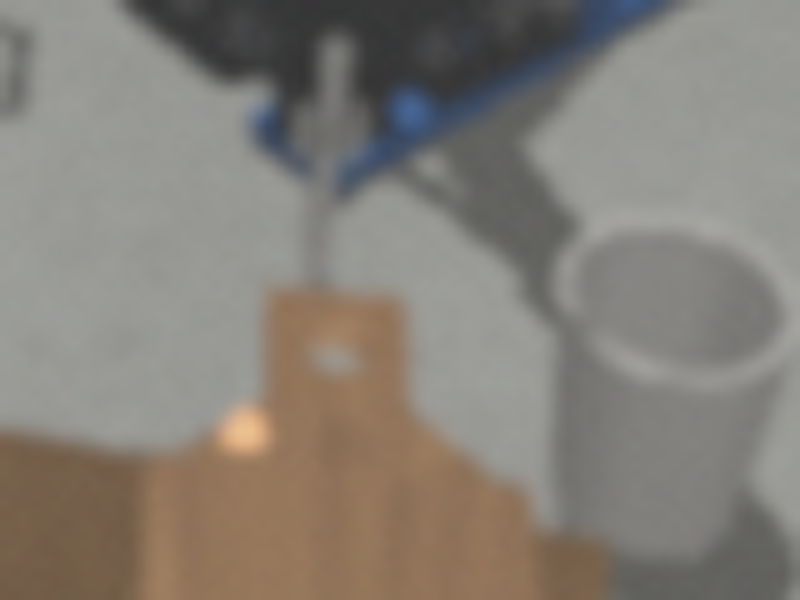

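The side view shows the spine running down to (301.8,263.5) just behind the handle end, the hole at (303.3,270.7), and the cup well clear at the right. Moving under the hole.

Request:
{"api": "servo_tool", "payload": {"rows": [[[0,0,0,-0.0073,0.0003,-0.0032,-1],[0,0,0,-0.0073,0.0003,-0.0032,-1],[0,0,0,-0.0073,0.0003,-0.0032,-1],[0,0,0,-0.0073,0.0003,-0.0031,-1],[0,0,0,-0.0073,0.0003,-0.0031,-1],[0,0,0,-0.0073,0.0003,-0.0031,-1],[0,0,0,0,0,0,-1],[0,0,0,0,0,0,-1]]]}}

```text
t: 10.95
tcp_pos: [0.5857, -0.1125, 0.1083]
tool_rot: [0.771, 0.603, 0.166, -0.117]
force: [-0.3, 0.5, -1.5]
finger_gap: 0.073
gripper_force: 58.9
```

```bash
python3 look.py 7; python3 - <<'E'
import cv2,numpy as np
S=cv2.imread('pics/side7.png').mean(2).astype(int);print(S[264:276,294:314])
E
```

```text
t 10.95 p [ 0.5857 -0.1125  0.1083] q [-0.5628  0.7136  1.6323  0.4833  0.9686 -0.631 ] F [-0.2769  0.5375 -1.4651] gap 0.07319925387877126 gf 58.88514697551727
[[ 0.2175  0.9693  0.1147]
 [ 0.8917 -0.2451  0.3805]
 [ 0.3969  0.0195 -0.9177]]
tip est [ 0.5765 -0.153   0.0718] e [0.2451 0.9695 0.    ]
side [[303.0, 276.2], [303.6, 269.6], [305.4, 248.2]] top [[307.0, 174.6], [307.7, 173.4], [301.6, 168.2]]
[array([277, 236]), array([281, 137])]
to under [ 0.0008 -0.0007  0.0003] then up .108 [ 0.0144  0.0007 -0.0332]
[[151 149 139 129 126 125 127 125 121 124 131 138 140 136 137 141 148 153
  156 156]
 [152 148 137 124 117 118 117 118 118 125 143 152 144 131 123 128 140 151
  155 155]
 [151 148 138 128 120 118 118 119 119 131 153 170 162 138 120 121 136 149
  156 156]
 [151 151 148 141 130 121 120 121 125 131 146 164 167 148 124 120 134 149
  155 156]
 [152 151 150 148 135 122 121 123 129 130 135 145 150 139 121 120 134 147
  153 155]
 [153 149 140 132 125 119 121 125 130 131 132 131 128 123 119 120 131 146
  152 154]
 [154 148 135 122 117 118 118 125 129 133 135 132 122 117 115 119 130 144
  151 153]
 [154 147 132 121 117 118 118 120 125 130 135 133 125 117 116 121 132 144
  152 153]
 [153 150 134 121 118 118 118 119 120 123 129 128 122 119 116 120 132 146
  152 154]
 [154 151 136 121 118 117 120 119 117 119 123 123 121 120 118 119 132 146
  154 155]
 [151 147 133 121 118 119 119 118 117 119 121 122 120 120 117 119 129 146
  153 155]
 [142 135 126 119 118 120 120 119 117 117 120 122 120 121 118 119 126 141
  151 154]]
```

Request:
{"api": "servo_tool", "payload": {"rows": [[[0,0,0,0.0016,0,-0.0037,-1],[0,0,0,0.0016,0,-0.0037,-1],[0,0,0,0.0016,0,-0.0037,-1],[0,0,0,0.0016,0,-0.0037,-1],[0,0,0,0.0016,0,-0.0037,-1],[0,0,0,0,0,0,-1]]]}}

```text
t: 11.55
tcp_pos: [0.5859, -0.1117, 0.1296]
tool_rot: [0.771, 0.604, 0.166, -0.116]
force: [-0.3, -0.0, -1.0]
finger_gap: 0.075
gripper_force: 58.9
```

```bash
python3 look.py 8;  python3 -c "
import cv2,numpy as np
f=lambda n:cv2.resize(cv2.imread(f'pics/side{n}.png')[240:285,285:325],(400,450),interpolation=cv2.INTER_CUBIC)
cv2.imwrite('pics/d8.png',np.hstack([f(7),f(8)]))"
```

```text
t 11.55 p [ 0.5859 -0.1117  0.1296] q [-0.5614  0.68    1.6239  0.4711  1.0041 -0.6091] F [-0.2938 -0.0433 -0.9933] gap 0.07507696864403426 gf 58.884896636009216
[[ 0.2154  0.9697  0.1156]
 [ 0.8925 -0.2436  0.3796]
 [ 0.3963  0.0214 -0.9179]]
tip est [ 0.5768 -0.1522  0.0931] e [0.2436 0.9699 0.    ]
side [[303.8, 270.2], [303.6, 269.6], [306.1, 241.8]] top [[307.7, 173.3], [307.7, 173.4], [302.3, 166.9]]
[array([277, 233]), array([281, 137])]
to under [ 0.     -0.0008  0.    ] then up .108 [ 0.0059  0.0003 -0.0137]
```

View pics/d8.png

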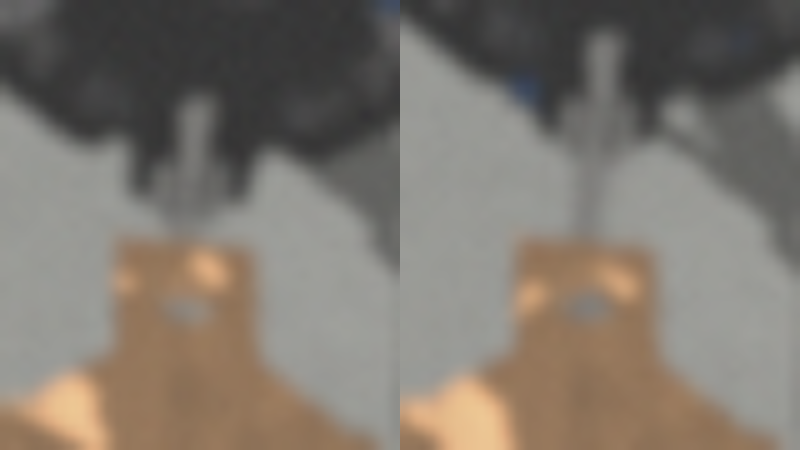

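After raising (right half), the grey tip fills the hole at (303.8,270) and the handle has not moved. Raising further and dwelling.

Request:
{"api": "servo_tool", "payload": {"rows": [[[0,0,0,0.0015,0,-0.0035,-1],[0,0,0,0.0015,0,-0.0035,-1],[0,0,0,0.0015,0,-0.0035,-1],[0,0,0,0.0013,0,-0.003,-1],[0,0,0,0,0,0,-1],[0,0,0,0,0,0,-1],[0,0,0,0,0,0,-1]]]}}

```text
t: 12.23
tcp_pos: [0.585, -0.1117, 0.143]
tool_rot: [0.771, 0.604, 0.166, -0.117]
force: [-0.9, -0.4, -2.6]
finger_gap: 0.071
gripper_force: 58.9
```

```bash
python3 look.py 9; python3 - <<'E'
import cv2,numpy as np
for k in(8,9):
    S=cv2.imread(f'pics/side{k}.png');h=cv2.cvtColor(S,cv2.COLOR_BGR2HSV)[:,:,1];print(h[260:274,295:313])
E
```

```text
t 12.23 p [ 0.585  -0.1117  0.143 ] q [-0.562   0.6593  1.6181  0.4626  1.0297 -0.594 ] F [-0.9442 -0.3898 -2.5675] gap 0.07069400411612738 gf 58.87712359428406
[[ 0.2164  0.9696  0.1139]
 [ 0.8921 -0.2438  0.3803]
 [ 0.3965  0.0193 -0.9178]]
tip est [ 0.5759 -0.1522  0.1065] e [0.2438 0.9698 0.    ]
side [[303.9, 266.4], [303.6, 269.6], [306.3, 237.9]] top [[308.2, 172.8], [307.7, 173.4], [302.8, 166.2]]
[array([277, 232]), array([281, 137])]
to under [0.0002 0.0001 0.0001] then up .108 [ 0.0006  0.     -0.0014]
[[  7   7   7   7   8   7   7   6   8   8   7   7   7   7   5   7   7   7]
 [  7   8   8   7   7   7   5   7   6   6   7   8   7   7   7   7   8   7]
 [ 10  15  13  10   8   8   7   9  10  10   7   8   8   7   8   5  10   8]
 [ 12  28  36  34  31  31  28  33  31  28  19  17  17  17  13   8   6   8]
 [ 13  38  65  75  73  69  69  72  69  63  52  46  46  43  32  20  10   6]
 [ 15  44  81  97  97  96  94  93  94  92  89  83  82  79  65  39  15   6]
 [ 15  47  84  98 100  99  99  97 100 102 102 101 100 100  84  49  18   7]
 [ 15  50  88 101 101  98  97  99  98 101 103 105 105 10
[... 820 characters left out ...]
 76  69  63  42  20   8]
 [ 12  41  81  96  96  99  95  85  65  61  75  92  97  96  85  55  23   7]
 [ 14  45  83  98  98  98  95  72  38  29  58  88 100  99  89  56  22   8]
 [ 14  45  83  97  99  98  89  62  25  21  55  89 102 100  91  58  25   7]
 [ 15  50  86 101  99  95  79  54  21  18  55  92 103 103  91  56  23   8]
 [ 15  58  95 104 101  89  65  36  18  18  49  89 101 103  92  58  24   8]
 [ 20  67  98 105 101  89  60  36  24  28  51  83 100 100  91  59  25   8]
 [ 21  65  97 103  99  90  77  64  56  56  68  85  96  99  90  59  27   8]
 [ 16  54  91  97  99  98  94  87  86  87  87  94  98  99  92  65  29   8]
 [ 15  49  84  99  97  98  97  96  96  98  97  98  98  97  94  65  29   8]]
```

The tip now stands well above the hole (rows 264–270 at col 303.5). Lifting on an arc about the blade's far end.

Request:
{"api": "servo_tool", "payload": {"rows": [[[0,0,0,0.0021,0.0001,-0.0075,-1],[0,0,0,0.0021,0.0001,-0.0075,-1],[0,0,0,0.0021,0.0001,-0.0075,-1],[0,0,0,0.0021,0.0001,-0.0075,-1],[0,0,0,0.0021,0.0001,-0.0075,-1],[0,0,0,0.0021,0.0001,-0.0075,-1]]]}}

```text
t: 12.83
tcp_pos: [0.5834, -0.1179, 0.1906]
tool_rot: [0.771, 0.604, 0.166, -0.117]
force: [0.5, 0.2, -1.9]
finger_gap: 0.078
gripper_force: 58.9
```

Request:
{"api": "servo_tool", "payload": {"rows": [[[0,0,0,0.0001,0.0001,-0.0078,-1],[0,0,0,0.0001,0.0001,-0.0078,-1],[0,0,0,0.0001,0.0001,-0.0078,-1],[0,0,0,0.0001,0.0001,-0.0078,-1],[0,0,0,0.0001,0.0001,-0.0078,-1],[0,0,0,0.0001,0.0001,-0.0078,-1]]]}}

```text
t: 13.33
tcp_pos: [0.5785, -0.1355, 0.2332]
tool_rot: [0.771, 0.604, 0.165, -0.117]
force: [0.8, -0.6, -2.0]
finger_gap: 0.077
gripper_force: 58.9
```

```bash
cat > wood.py <<'E'
from h import *
import sys
p,M=st();e=np.array([.2438,.9698,0])
S=manip.snapshot("side");cv2.imwrite(f"pics/side{sys.argv[1]}.png",S)
hsv=cv2.cvtColor(S,cv2.COLOR_BGR2HSV);m=cv2.inRange(hsv,(8,60,60),(22,255,255));m[:100]=0;m[:,420:]=0
n,l,s,c=cv2.connectedComponentsWithStats(m)
for i in range(1,n):
    if s[i,4]>150:print("wood",s[i],c[i])
print("tcp px",proj("side",p),"seat",proj("side",p-.025*e-[0,0,.0615]))
E
python3 wood.py 10
```

```text
t 13.33 p [ 0.5785 -0.1355  0.2332] q [-0.602   0.538   1.5436  0.414   1.221  -0.535 ] F [ 0.8186 -0.6328 -2.0101] gap 0.0765865096977128 gf 58.873997926712036
[[ 0.2164  0.9696  0.1139]
 [ 0.8922 -0.2438  0.3802]
 [ 0.3965  0.0193 -0.9178]]
wood [   0  100   71  125 6036] [ 27.645  152.4139]
wood [  63  100   71   19 1141] [ 96.7099 107.9474]
wood [187 100  17  16 224] [196.0714 108.058 ]
wood [210 100  24  15 270] [219.5963 106.337 ]
wood [ 72 134  22  28 401] [ 81.6883 146.6633]
wood [237 140  16  51 614] [244.5977 167.101 ]
wood [396 227  24  27 413] [409.6416 238.1719]
wood [353 230  19  35 195] [362.1385 246.9538]
wood [ 247  243   84  138 6896] [293.3421 317.7793]
wood [ 373  347   47   37 1061] [400.2281 369.7154]
tcp px [[307.8642 224.243 ]] seat [[305.6689 249.4293]]
```

Request:
{"api": "servo_tool", "payload": {"rows": [[[0,0,0,-0.0019,0.0001,-0.0076,-1],[0,0,0,-0.0019,0.0001,-0.0076,-1],[0,0,0,-0.0019,0.0001,-0.0076,-1],[0,0,0,-0.0019,0.0001,-0.0076,-1],[0,0,0,-0.0019,0.0001,-0.0076,-1],[0,0,0,-0.0019,0.0001,-0.0076,-1]]]}}

```text
t: 13.88
tcp_pos: [0.5714, -0.1634, 0.2705]
tool_rot: [0.771, 0.604, 0.166, -0.117]
force: [-0.1, 0.1, -2.3]
finger_gap: 0.079
gripper_force: 58.9
```

Request:
{"api": "servo_tool", "payload": {"rows": [[[0,0,0,-0.0038,0.0001,-0.0068,-1],[0,0,0,-0.0038,0.0001,-0.0068,-1],[0,0,0,-0.0038,0.0001,-0.0068,-1],[0,0,0,-0.0038,0.0001,-0.0068,-1],[0,0,0,-0.0038,0.0001,-0.0068,-1],[0,0,0,-0.0038,0.0001,-0.0068,-1]]]}}

```text
t: 14.38
tcp_pos: [0.5624, -0.1994, 0.2988]
tool_rot: [0.771, 0.604, 0.166, -0.117]
force: [-0.9, -0.2, -1.6]
finger_gap: 0.076
gripper_force: 58.9
```

Request:
{"api": "servo_tool", "payload": {"rows": [[[0,0,0,-0.0054,0.0001,-0.0056,-1],[0,0,0,-0.0054,0.0001,-0.0056,-1],[0,0,0,-0.0054,0.0001,-0.0056,-1],[0,0,0,-0.0054,0.0001,-0.0056,-1],[0,0,0,-0.0054,0.0001,-0.0056,-1],[0,0,0,-0.0054,0.0001,-0.0056,-1]]]}}

```text
t: 14.88
tcp_pos: [0.5521, -0.2413, 0.3166]
tool_rot: [0.771, 0.604, 0.166, -0.117]
force: [0.6, 0.6, 0.5]
finger_gap: 0.075
gripper_force: 58.9
```

Request:
{"api": "servo_tool", "payload": {"rows": [[[0,0,0,-0.0054,0.0001,-0.0071,-1],[0,0,0,-0.0054,0.0001,-0.0071,-1],[0,0,0,-0.0054,0.0001,-0.0071,-1],[0,0,0,-0.0054,0.0001,-0.0071,-1],[0,0,0,-0.0054,0.0001,-0.0071,-1],[0,0,0,-0.0054,0.0001,-0.0071,-1]]]}}

```text
t: 15.38
tcp_pos: [0.5407, -0.2864, 0.3428]
tool_rot: [0.771, 0.604, 0.166, -0.117]
force: [0.2, 0.1, -2.0]
finger_gap: 0.077
gripper_force: 58.9
```

Request:
{"api": "servo_tool", "payload": {"rows": [[[0,0,0,0.004,0,-0.0092,-1],[0,0,0,0.004,0,-0.0092,-1],[0,0,0,0.004,0,-0.0092,-1],[0,0,0,0.004,0,-0.0092,-1],[0,0,0,0.004,0,-0.0092,-1],[0,0,0,0.004,0,-0.0092,-1],[0,0,0,0,0,0,-1],[0,0,0,0,0,0,-1]]]}}

```text
t: 16.05
tcp_pos: [0.5401, -0.2852, 0.4037]
tool_rot: [0.771, 0.604, 0.166, -0.116]
force: [-1.3, -0.0, -2.3]
finger_gap: 0.073
gripper_force: 58.9
```

```bash
python3 wood.py 11
```

```text
t 16.05 p [ 0.5401 -0.2852  0.4037] q [-0.8294  0.4407  1.2163  0.3509  1.6937 -0.5813] F [-1.2887 -0.0305 -2.263 ] gap 0.07256661562665528 gf 58.85020136833191
[[ 0.2154  0.9697  0.115 ]
 [ 0.8926 -0.2433  0.3796]
 [ 0.3961  0.0209 -0.918 ]]
wood [   0  100   71  125 5969] [ 27.5237 152.1456]
wood [  63  100   72   19 1190] [ 98.1454 108.0218]
wood [189 100  15  16 202] [196.8614 107.7772]
wood [210 100  39  15 437] [228.1053 105.9153]
wood [251 102  29  12 190] [262.5579 108.9947]
wood [ 72 134  22  28 401] [ 81.6908 146.7107]
wood [237 140  16  51 611] [244.5794 167.1162]
wood [ 247  224   90  157 7245] [296.6751 308.485 ]
wood [396 227  24  27 414] [409.6498 238.1498]
wood [353 230  19  35 196] [362.0306 247.2194]
wood [ 373  347   47   37 1063] [400.2107 369.6943]
tcp px [[317.2418 199.5863]] seat [[314.2441 232.9157]]
```

```bash
cat > goal.py <<'E'
from h import *
import sys
MG=np.array([[.6129,.5211,.594],[.3728,-.8535,.3642],[.6967,-.0018,-.7173]]);PG=np.array([.6249,.1508,.2912])
u=np.array([-.327,-.199,.924]);ap=np.array([.854*.866,.52*.866,-.5])
p,M=st();rv=np.degrees(R.from_matrix(M.T@MG).as_rotvec());print("rotvec",rv)
C=PG+.036*u-.12*ap
print("C",C,"tool d",M.T@(C-p),"slide end d",M.T@(PG+.036*u-p),"PG d",M.T@(PG-p))
E
python3 goal.py
```

```text
t 16.1 p [ 0.5398 -0.285   0.4028] q [-0.8295  0.4415  1.2175  0.3507  1.6934 -0.5814] F [-0.0981 -0.2568 -4.37  ] gap 0.07693054847401076 gf 58.84803593158722
[[ 0.2161  0.9697  0.1138]
 [ 0.8921 -0.2434  0.3807]
 [ 0.3968  0.0193 -0.9177]]
rotvec [-23.9071  19.3301  37.8169]
C [0.5244 0.0896 0.3845] tool d [ 0.3236 -0.1065  0.1577] slide end d [ 0.3671 -0.0348  0.2434] PG d [ 0.3629 -0.0257  0.278 ]
```

Request:
{"api": "servo_tool", "payload": {"rows": [[[-1.2,0.97,1.89,0,0,0,-1],[-1.2,0.97,1.89,0,0,0,-1],[-1.2,0.97,1.89,0,0,0,-1],[-1.2,0.97,1.89,0,0,0,-1],[-1.2,0.97,1.89,0,0,0,-1],[-1.2,0.97,1.89,0,0,0,-1],[-1.2,0.97,1.89,0,0,0,-1],[-1.2,0.97,1.89,0,0,0,-1]]]}}

```text
t: 16.77
tcp_pos: [0.5397, -0.2855, 0.4028]
tool_rot: [0.838, 0.47, 0.251, -0.114]
force: [-0.2, -0.6, -2.5]
finger_gap: 0.076
gripper_force: 58.4
```

Request:
{"api": "servo_tool", "payload": {"rows": [[[-1.2,0.97,1.89,0,0,0,-1],[-1.2,0.97,1.89,0,0,0,-1],[-1.2,0.97,1.89,0,0,0,-1],[-1.2,0.97,1.89,0,0,0,-1],[-1.2,0.97,1.89,0,0,0,-1],[-1.2,0.97,1.89,0,0,0,-1],[-1.2,0.97,1.89,0,0,0,-1],[-1.2,0.97,1.89,0,0,0,-1]]]}}

```text
t: 17.43
tcp_pos: [0.5398, -0.2853, 0.4028]
tool_rot: [0.881, 0.325, 0.328, -0.107]
force: [-0.7, 0.8, -2.9]
finger_gap: 0.079
gripper_force: 58.5
```

Request:
{"api": "servo_tool", "payload": {"rows": [[[-1.2,0.97,1.89,0,0,0,-1],[-1.2,0.97,1.89,0,0,0,-1],[-1.2,0.97,1.89,0,0,0,-1],[-1.2,0.97,1.89,0,0,0,-1],[0,0,0,0,0,0,-1],[0,0,0,0,0,0,-1]]]}}

```text
t: 17.93
tcp_pos: [0.5397, -0.2853, 0.4027]
tool_rot: [0.892, 0.25, 0.363, -0.102]
force: [-0.5, -0.5, -3.1]
finger_gap: 0.074
gripper_force: 58.6
```

```bash
python3 goal.py; python3 wood.py 12|grep -v " 100 "
```

```text
t 17.93 p [ 0.5397 -0.2853  0.4027] q [-1.0091  0.3269  1.5578  0.7998  1.3384 -0.2118] F [-0.4588 -0.4761 -3.1351] gap 0.07361604466710969 gf 58.59619617462158
[[ 0.6121  0.5199  0.5959]
 [ 0.3716 -0.8543  0.3635]
 [ 0.698  -0.0011 -0.7161]]
rotvec [ 0.0893 -0.1035 -0.0317]
C [0.5244 0.0896 0.3845] tool d [ 0.1172 -0.3281  0.1402] slide end d [ 0.1497 -0.3281  0.2557] PG d [ 0.1364 -0.3281  0.2892]
t 17.93 p [ 0.5397 -0.2853  0.4027] q [-1.0091  0.3269  1.5578  0.7998  1.3384 -0.2118] F [-0.4588 -0.4761 -3.1351] gap 0.07361604466710969 gf 58.59619617462158
[[ 0.6121  0.5199  0.5959]
 [ 0.3716 -0.8543  0.3635]
 [ 0.698  -0.0011 -0.7161]]
wood [ 72 134  22  28 405] [ 81.7457 146.6272]
wood [236 160  17  32 392] [244.3929 174.625 ]
wood [ 248  217   84  164 6951] [295.8417 309.9904]
wood [396 227  24  27 412] [409.6481 238.1529]
wood [353 230  19  35 198] [362.1061 246.9949]
wood [ 373  347   47   37 1061] [400.2328 369.7097]
tcp px [[316.974  200.0558]] seat [[313.9813 233.3622]]
```

Request:
{"api": "servo_tool", "payload": {"rows": [[[0,0,0,0.001,-0.0028,0.0012,-1],[0,0,0,0.002,-0.0057,0.0024,-1],[0,0,0,0.003,-0.0085,0.0036,-1],[0,0,0,0.004,-0.0113,0.0048,-1],[0,0,0,0.004,-0.0113,0.0048,-1],[0,0,0,0.004,-0.0113,0.0048,-1],[0,0,0,0.004,-0.0113,0.0048,-1],[0,0,0,0.004,-0.0113,0.0048,-1]]]}}

```text
t: 18.65
tcp_pos: [0.5359, -0.1996, 0.3986]
tool_rot: [0.892, 0.25, 0.363, -0.102]
force: [-0.1, 0.1, -1.8]
finger_gap: 0.069
gripper_force: 58.6
```

Request:
{"api": "servo_tool", "payload": {"rows": [[[0,0,0,0.004,-0.0113,0.0048,-1],[0,0,0,0.004,-0.0113,0.0048,-1],[0,0,0,0.004,-0.0113,0.0048,-1],[0,0,0,0.004,-0.0113,0.0048,-1],[0,0,0,0.004,-0.0113,0.0048,-1],[0,0,0,0.004,-0.0113,0.0048,-1],[0,0,0,0.004,-0.0113,0.0048,-1],[0,0,0,0.004,-0.0113,0.0048,-1]]]}}

```text
t: 19.32
tcp_pos: [0.5314, -0.0972, 0.3935]
tool_rot: [0.892, 0.25, 0.363, -0.102]
force: [-1.5, 0.6, -2.5]
finger_gap: 0.073
gripper_force: 58.6
```

Request:
{"api": "servo_tool", "payload": {"rows": [[[0,0,0,0.004,-0.0113,0.0048,-1],[0,0,0,0.004,-0.0113,0.0048,-1],[0,0,0,0.004,-0.0113,0.0048,-1],[0,0,0,0.004,-0.0113,0.0048,-1],[0,0,0,0.004,-0.0113,0.0048,-1],[0,0,0,0.004,-0.0113,0.0048,-1],[0,0,0,0.004,-0.0113,0.0048,-1],[0,0,0,0.004,-0.0113,0.0048,-1]]]}}

```text
t: 19.98
tcp_pos: [0.5268, 0.0058, 0.3884]
tool_rot: [0.892, 0.25, 0.363, -0.102]
force: [0.2, 0.4, -2.0]
finger_gap: 0.075
gripper_force: 58.6
```

Request:
{"api": "servo_tool", "payload": {"rows": [[[0,0,0,0.004,-0.0113,0.0048,-1],[0,0,0,0.004,-0.0113,0.0048,-1],[0,0,0,0.004,-0.0113,0.0048,-1],[0,0,0,0.004,-0.0113,0.0048,-1],[0,0,0,0.004,-0.0113,0.0048,-1],[0,0,0,0.003,-0.0085,0.0036,-1],[0,0,0,0.002,-0.0057,0.0024,-1],[0,0,0,0.001,-0.0028,0.0012,-1]]]}}

```text
t: 20.65
tcp_pos: [0.5227, 0.0898, 0.3842]
tool_rot: [0.892, 0.251, 0.363, -0.103]
force: [-0.8, 0.4, -2.2]
finger_gap: 0.07
gripper_force: 58.6
```

```bash
python3 goal.py; python3 wood.py 13|grep -v " 100 "
```

```text
t 20.65 p [0.5227 0.0898 0.3842] q [-0.3478  0.0699  1.9661  0.887   0.7812  0.124 ] F [-0.7974  0.3518 -2.1599] gap 0.07020171569781002 gf 58.598116636276245
[[ 0.6115  0.5216  0.595 ]
 [ 0.3727 -0.8532  0.3649]
 [ 0.698  -0.0014 -0.7161]]
rotvec [-0.0035 -0.1024  0.0375]
C [0.5244 0.0896 0.3845] tool d [0.0011 0.0011 0.0008] slide end d [0.0337 0.0013 0.1163] PG d [0.0203 0.0014 0.1497]
t 20.65 p [0.5227 0.0898 0.3842] q [-0.3478  0.0699  1.9661  0.887   0.7812  0.124 ] F [-0.7974  0.3518 -2.1599] gap 0.07020171569781002 gf 58.598116636276245
[[ 0.6115  0.5216  0.595 ]
 [ 0.3727 -0.8532  0.3649]
 [ 0.698  -0.0014 -0.7161]]
wood [ 72 134  22  27 390] [ 81.459  146.2923]
wood [237 140  16  51 617] [244.59  167.188]
wood [ 258  150   26   64 1104] [270.5788 183.3732]
wood [396 227  24  27 413] [409.6416 238.1719]
wood [353 230  19  35 194] [362.1443 246.7165]
wood [ 248  277   83  104 5026] [290.4572 330.3581]
wood [ 373  347   47   37 1063] [400.2408 369.683 ]
tcp px [[273.3889 135.523 ]] seat [[271.7465 158.8416]]
```

Request:
{"api": "servo_tool", "payload": {"rows": [[[0,0,0,0,0,0,-1],[0,0,0,0,0,0,-1],[0,0,0,0,0,0,-1],[0,0,0,0,0,0,-1],[0,0,0,0,0,0,-1],[0,0,0,0,0,0,-1],[0,0,0,0,0,0,-1],[0,0,0,0,0,0,-1]]]}}

```text
t: 21.37
tcp_pos: [0.5233, 0.0882, 0.3843]
tool_rot: [0.892, 0.25, 0.363, -0.102]
force: [-0.3, -0.0, -2.6]
finger_gap: 0.072
gripper_force: 58.6
```

```bash
python3 - <<'E'
from h import *
p,M=st();d=-M[:,1];d[2]=0;d/=np.linalg.norm(d);rx=np.array([d[1],-d[0],0]);z=np.array([0,0,1.])
S=manip.snapshot("side");T=manip.snapshot("top");cv2.imwrite("pics/side14.png",S);cv2.imwrite("pics/top14.png",T)
hsv=cv2.cvtColor(S,cv2.COLOR_BGR2HSV);m=cv2.inRange(hsv,(8,60,60),(22,255,255))[145:220,250:292]
for r in range(0,75,4):
    c=np.where(m[r])[0]
    if len(c):print(145+r,250+c[0],250+c[-1],len(c))
for a in(-8,0,8):
  for rxo in(-.005,0):
    Q=R.from_rotvec(np.radians(a)*d).as_matrix()@np.c_[rx,d,z]
    o=p+rxo*rx-.008*z
    b=o+Q@[0,0,-.0614];h=b-.005*z
    P=[o+Q@[0,0,.0614],o+Q@[.02,0,.04],b,h+.021*z+.019*d,h+.021*z-.019*d,h-.179*z+.05*d,h-.179*z-.05*d]
    print(a,rxo,proj("side",P).round(1).tolist(),"top",proj("top",P[:2]).round(1).tolist())
g=S.mean(2).astype(int);print(g[112:126,266:290])
t=T.mean(2).astype(int);c=proj("top",p+.0534*z)[0].astype(int);print(c);print(t[c[1]-10:c[1]+8,c[0]-12:c[0]+10])
E
```

```text
t 21.37 p [0.5233 0.0882 0.3843] q [-0.3508  0.0705  1.9652  0.8867  0.782   0.1232] F [-0.3178 -0.0463 -2.6415] gap 0.07180599032914224 gf 58.59703302383423
[[ 0.612   0.5201  0.5958]
 [ 0.372  -0.8541  0.3635]
 [ 0.6979 -0.0009 -0.7162]]
153 269 275 7
157 250 278 8
161 250 277 14
165 250 277 18
169 250 278 22
173 250 280 25
177 250 281 25
181 250 283 28
185 250 282 28
189 250 281 26
193 258 281 24
197 258 280 23
201 259 280 22
205 264 280 17
209 270 279 10
213 275 279 5
-8 -0.005 [[271.0, 118.8], [276.8, 123.5], [273.4, 157.3], [269.4, 150.2], [278.1, 154.6], [260.6, 202.6], [281.2, 216.6]] top [[250.3, 166.3], [246.6, 161.6]]
-8 0 [[272.3, 118.5], [278.1, 123.2], [274.7, 156.9], [270.7, 149.8], [279.4, 154.2], [261.8, 202.1], [282.4, 216.0]] top [[249.4, 164.9], [245.8, 160.2]]
0 -0.005 [[273.3, 118.0], [278.2, 123.9], [271.2, 158.3], [267.2, 151.1], [275.9, 155.5], [258.6, 203.6], [279.2, 217.7]] top [[248.9, 163.9], [245.6, 160.2]]
0 0 [[274.6, 117.7], [279.5, 123.6], [272.5, 157.8], [268.5, 150.7], [277.2, 155.1], [259.8, 203.1], [280.4, 217.1]] top [[248.0, 162.5], [244.8, 158
[... 2717 characters left out ...]
7 155 162 141 106  87  93  98
   93  82  68  57]
 [137 136 135 139 139 139 137 135 129 125 129 145 158 155 115  77  73  86
   81  68  54  44]
 [138 142 141 142 137 135 132 132 126 120 113 123 142 156 135  91  59  60
   58  56  43  38]
 [138 137 138 140 134 129 118 109 112 117 114 106 125 147 148 106  66  40
   41  40  37  34]
 [141 139 141 138 137 128 104  83  88 108 111 106 112 133 145 122  75  42
   31  30  32  27]
 [139 138 143 138 134 130 107  70  65  84 104 101  98 115 133 121  88  49
   32  26  33  27]
 [141 138 136 138 138 135 114  83  56  56  73  75  80  96 117 118  90  51
   32  32  31  32]
 [139 135 136 140 139 136 117  94  59  40  39  48  54  75  98 104  81  50
   30  28  27  32]]
```

Request:
{"api": "servo_tool", "payload": {"rows": [[[0,0,0,0.0008,0,0.003,-1],[0,0,0,0.0017,0,0.0058,-1],[0,0,0,0.0017,0,0.0058,-1],[0,0,0,0.0017,0,0.0058,-1],[0,0,0,0.0017,0,0.0058,-1],[0,0,0,0.0017,0,0.0058,-1],[0,0,0,0.0017,0,0.0058,-1],[0,0,0,0.0017,0,0.0058,-1]]]}}

```text
t: 22.13
tcp_pos: [0.5574, 0.1094, 0.3614]
tool_rot: [0.892, 0.25, 0.362, -0.102]
force: [-0.0, 0.1, -2.2]
finger_gap: 0.073
gripper_force: 58.6
```

Request:
{"api": "servo_tool", "payload": {"rows": [[[0,0,0,0.0017,0,0.0058,-1],[0,0,0,0.0017,0,0.0058,-1],[0,0,0,0.0017,0,0.0058,-1],[0,0,0,0.0017,0,0.0058,-1],[0,0,0,0.0017,0,0.0058,-1],[0,0,0,0.0017,0,0.0058,-1],[0,0,0,0.0017,0,0.0058,-1],[0,0,0,0.0017,0,0.0058,-1]]]}}

```text
t: 22.8
tcp_pos: [0.5934, 0.1311, 0.3379]
tool_rot: [0.892, 0.25, 0.363, -0.102]
force: [0.2, -0.1, -2.8]
finger_gap: 0.075
gripper_force: 58.6
```

Request:
{"api": "servo_tool", "payload": {"rows": [[[0,0,0,0.0017,0,0.0058,-1],[0,0,0,0.0017,0,0.0058,-1],[0,0,0,0.0017,0,0.0058,-1],[0,0,0,0.0017,0,0.0058,-1],[0,0,0,0.0008,0,0.003,-1],[0,0,0,0,0,0,-1],[0,0,0,0,0,0,-1]]]}}

```text
t: 23.38
tcp_pos: [0.6127, 0.1433, 0.3237]
tool_rot: [0.892, 0.25, 0.362, -0.102]
force: [0.8, -0.4, -5.6]
finger_gap: 0.07
gripper_force: 60.0
```

```bash
python3 goal.py; python3 wood.py 15|grep -v " 100 "
```

```text
t 23.38 p [0.6127 0.1433 0.3237] q [-0.1552  0.3005  1.8611  0.9838  0.5728  0.1243] F [ 0.8082 -0.3668 -5.6358] gap 0.06999736002713115 gf 60.04375481978059
[[ 0.6131  0.5207  0.5941]
 [ 0.3726 -0.8537  0.3638]
 [ 0.6966 -0.0017 -0.7174]]
rotvec [ 0.0223  0.0066 -0.0149]
C [0.5244 0.0896 0.3845] tool d [-0.0318 -0.0002 -0.1156] slide end d [ 0.0009 -0.     -0.0002] PG d [-0.0124  0.0001  0.0333]
t 23.38 p [0.6127 0.1433 0.3237] q [-0.1552  0.3005  1.8611  0.9838  0.5728  0.1243] F [ 0.8082 -0.3668 -5.6358] gap 0.06999736002713115 gf 60.04375481978059
[[ 0.6131  0.5207  0.5941]
 [ 0.3726 -0.8537  0.3638]
 [ 0.6966 -0.0017 -0.7174]]
wood [ 72 134  16  27 292] [ 79.6781 144.8151]
wood [237 140  16  51 613] [244.5905 167.1827]
wood [ 284  160   24   60 1026] [295.6101 191.7671]
wood [396 227  24  27 415] [409.6313 238.1229]
wood [353 230  19  35 193] [362.1295 247.0518]
wood [ 248  277   84  104 5025] [290.525  330.3895]
wood [ 373  347   47   37 1060] [400.233 369.733]
tcp px [[298.049  146.4205]] seat [[296.3304 167.8253]]
```

Request:
{"api": "servo_tool", "payload": {"rows": [[[0,0,0,-0.0014,0,0.0037,-1],[0,0,0,-0.0014,0,0.0037,-1],[0,0,0,-0.0014,0,0.0037,-1],[0,0,0,-0.0014,0,0.0037,-1],[0,0,0,0,0,0,-1]]]}}

```text
t: 23.85
tcp_pos: [0.6189, 0.1466, 0.3097]
tool_rot: [0.892, 0.25, 0.363, -0.102]
force: [-0.1, -0.1, -3.0]
finger_gap: 0.07
gripper_force: 58.7
```

Request:
{"api": "servo_tool", "payload": {"rows": [[[0,0,0,-0.0014,0,0.0037,-1],[0,0,0,-0.0014,0,0.0037,-1],[0,0,0,-0.0014,0,0.0037,-1],[0,0,0,-0.0014,0,0.0037,-1],[0,0,0,0,0,0,-1],[0,0,0,0,0,0,-1]]]}}

```text
t: 24.35
tcp_pos: [0.624, 0.1499, 0.2953]
tool_rot: [0.892, 0.25, 0.362, -0.102]
force: [-0.2, 0.1, -3.1]
finger_gap: 0.075
gripper_force: 58.7
```

```bash
python3 goal.py; python3 wood.py 16|grep -v " 100 "
```

```text
t 24.35 p [0.624  0.1499 0.2953] q [-0.1368  0.3613  1.8683  1.08    0.5245  0.0251] F [-0.2062  0.063  -3.0549] gap 0.07544121143753481 gf 58.66906464099884
[[ 0.6124  0.5203  0.5952]
 [ 0.372  -0.854   0.3639]
 [ 0.6976 -0.0014 -0.7165]]
rotvec [ 0.051  -0.0686 -0.023 ]
C [0.5244 0.0896 0.3845] tool d [-0.0212 -0.0004 -0.1451] slide end d [ 0.0114 -0.0003 -0.0297] PG d [-0.0019 -0.0002  0.0038]
t 24.35 p [0.624  0.1499 0.2953] q [-0.1368  0.3613  1.8683  1.08    0.5245  0.0251] F [-0.2062  0.063  -3.0549] gap 0.07544121143753481 gf 58.66906464099884
[[ 0.6124  0.5203  0.5952]
 [ 0.372  -0.854   0.3639]
 [ 0.6976 -0.0014 -0.7165]]
wood [ 72 134  16  27 278] [ 79.5144 144.464 ]
wood [237 140  16  51 614] [244.57   167.0733]
wood [283 166  25  57 892] [295.5247 195.333 ]
wood [396 227  24  27 414] [409.6087 238.099 ]
wood [353 230  19  35 189] [362.2804 246.8413]
wood [ 248  277   83  104 5022] [290.5376 330.4128]
wood [ 373  347   47   37 1062] [400.2166 369.7109]
tcp px [[300.2984 153.7644]] seat [[298.5929 174.7101]]
```

Request:
{"api": "servo_tool", "payload": {"rows": [[[0,0,0,-0.0006,0,0.0015,-1],[0,0,0,-0.0006,0,0.0015,-1],[0,0,0,0,0,0,-1],[0,0,0,0,0,0,-1]]]}}

```text
t: 24.73
tcp_pos: [0.6251, 0.1504, 0.2927]
tool_rot: [0.892, 0.25, 0.363, -0.102]
force: [0.1, 0.4, -2.5]
finger_gap: 0.073
gripper_force: 58.7
```

Request:
{"api": "servo_tool", "payload": {"rows": [[[0,0,0,-0.0006,0,0.0015,-1],[0,0,0,0,0,0,-1],[0,0,0,0,0,0,-1]]]}}

```text
t: 24.98
tcp_pos: [0.6258, 0.1507, 0.2916]
tool_rot: [0.892, 0.25, 0.363, -0.102]
force: [-0.7, -0.4, -0.7]
finger_gap: 0.073
gripper_force: 58.7
```

```bash
python3 goal.py
```

```text
t 24.98 p [0.6258 0.1507 0.2916] q [-0.1345  0.3697  1.8689  1.096   0.5177  0.0084] F [-0.697  -0.397  -0.6593] gap 0.07276494386474962 gf 58.70722711086273
[[ 0.6114  0.5201  0.5964]
 [ 0.372  -0.8541  0.3635]
 [ 0.6984 -0.0004 -0.7157]]
rotvec [ 0.1049 -0.1333  0.0062]
C [0.5244 0.0896 0.3845] tool d [-0.0199 -0.0006 -0.1492] slide end d [ 0.0126 -0.0006 -0.0337] PG d [-0.0008 -0.0006 -0.0002]
```

Request:
{"api": "servo_tool", "payload": {"rows": [[[0,0,0,-0.0005,0,0.0012,-1],[0,0,0,0,0,0,-1],[0,0,0,0,0,0,-1],[0,0,0,0,0,0,-1],[0,0,0,0,0,0,-1],[0,0,0,0,0,0,-1],[0,0,0,0,0,0,-1],[0,0,0,0,0,0,-1]]]}}

```text
t: 25.65
tcp_pos: [0.6264, 0.1509, 0.2912]
tool_rot: [0.892, 0.25, 0.364, -0.102]
force: [-3.7, -0.9, 5.7]
finger_gap: 0.072
gripper_force: 59.5
```

Request:
{"api": "servo_tool", "payload": {"rows": [[[0,0,0,0,0,0,-0.8],[0,0,0,0,0,0,-0.75],[0,0,0,0,0,0,-0.7],[0,0,0,0,0,0,-0.6],[0,0,0,0,0,0,-0.5],[0,0,0,0,0,0,-0.4],[0,0,0,0,0,0,-0.2],[0,0,0,0,0,0,-0.1]]], "squeeze": 20}}

```text
t: 26.32
tcp_pos: [0.626, 0.151, 0.2899]
tool_rot: [0.892, 0.25, 0.363, -0.102]
force: [-0.9, 0.3, 0.1]
finger_gap: 0.448
gripper_force: 0.0
```

Request:
{"api": "servo_tool", "payload": {"rows": [[[0,0,0,0,0,0,-0.1],[0,0,0,0,0,0,-0.1],[0,0,0,0,0,0,-0.1],[0,0,0,0,0,0,-0.1]]]}}

```text
t: 26.65
tcp_pos: [0.626, 0.151, 0.2901]
tool_rot: [0.892, 0.25, 0.363, -0.102]
force: [0.3, 0.1, 0.1]
finger_gap: 0.453
gripper_force: 0.0
```

```bash
python3 wood.py 17|grep -v " 100 "
```

```text
t 26.65 p [0.626  0.151  0.2901] q [-0.1338  0.3725  1.8695  1.1002  0.5159  0.0038] F [0.2571 0.0974 0.1026] gap 0.45263180012380266 gf 0.0
[[ 0.6118  0.5202  0.5958]
 [ 0.3722 -0.854   0.3635]
 [ 0.698  -0.0006 -0.7161]]
wood [ 72 134  16  27 279] [ 79.5233 144.3728]
wood [237 140  16  51 614] [244.5831 167.0749]
wood [284 167  24  58 939] [295.7753 197.1321]
wood [396 227  24  27 414] [409.6377 238.1039]
wood [353 230  19  35 190] [362.1632 247.0526]
wood [ 248  277   84  104 5024] [290.5615 330.4238]
wood [ 373  347   47   37 1061] [400.2215 369.7286]
tcp px [[300.7123 155.1062]] seat [[299.009  175.9722]]
```

Request:
{"api": "servo_tool", "payload": {"rows": [[[0,0,0,0,0,-0.008,-0.1],[0,0,0,0,0,-0.008,-0.1],[0,0,0,0,0,-0.008,-0.1],[0,0,0,0,0,-0.012,-0.1],[0,0,0,0,0,-0.015,-0.1],[0,0,0,0,0,-0.02,-0.1],[0,0,0,0,0,-0.02,-0.1],[0,0,0,0,0,-0.02,-0.1]]]}}

```text
t: 27.37
tcp_pos: [0.5586, 0.1101, 0.3707]
tool_rot: [0.892, 0.25, 0.363, -0.102]
force: [0.5, 0.2, 1.2]
finger_gap: 0.45
gripper_force: 0.0
```

Request:
{"api": "servo_tool", "payload": {"rows": [[[0,0,0,0,0,0,-0.1],[0,0,0,0,0,0,-0.1],[0,0,0,0,0,0,-0.1],[0,0,0,0,0,0,-0.1],[0,0,0,0,0,0,-0.1],[0,0,0,0,0,0,-0.1],[0,0,0,0,0,0,-0.1],[0,0,0,0,0,0,-0.1]]]}}

```text
t: 28.03
tcp_pos: [0.5599, 0.1108, 0.369]
tool_rot: [0.892, 0.25, 0.362, -0.102]
force: [0.7, 0.4, 0.1]
finger_gap: 0.447
gripper_force: 0.0
```

```bash
cat > fin.py <<'E'
from h import *
def b():
    S=manip.snapshot("side");hsv=cv2.cvtColor(S,cv2.COLOR_BGR2HSV);m=cv2.inRange(hsv,(8,60,60),(22,255,255))
    m[:,:270]=0;m[:,320:]=0;m[:140]=0;m[240:]=0
    n,l,s,c=cv2.connectedComponentsWithStats(m);i=1+np.argmax(s[1:,4]);print(s[i],c[i]);return m
for _ in range(6):m=b()
for r in range(164,230,5):
    c=np.where(m[r])[0]
    if len(c):print(r,c[0],c[-1])
q=np.array([.6644,.0854,.335]);d=np.array([-.5199,.8542,0]);rx=np.array([d[1],-d[0],0]);z=np.array([0,0,1.])
h=q+.076*d-.003*rx-.0512*z-.0614*z-.005*z
P=[h+.021*z+.019*d,h+.021*z-.019*d,h-.179*z+.05*d,h-.179*z-.05*d,h-.05*z+.05*d,h-.05*z-.05*d,h+.1278*z]
print("pred corners",proj("side",P).round(1).tolist())
S=cv2.imread("pics/side17.png");manip_s=manip.snapshot("side");a=cv2.imread("pics/side0.png").mean(2).astype(int);g=manip_s.mean(2).astype(int)
print(a[136:146,296:310]);print(g[136:146,296:310])
E
python3 fin.py
```

```text
[283 168  25  59 984] [295.751  199.0407]
[283 168  25  59 980] [295.8337 199.102 ]
[283 168  25  59 978] [295.8497 199.0542]
[284 168  24  59 972] [295.8981 198.8549]
[284 167  24  60 968] [295.8636 198.6157]
[284 167  24  59 964] [295.8651 198.2998]
169 294 300
174 293 303
179 292 303
184 285 302
189 286 305
194 286 307
199 285 307
204 284 306
209 284 305
214 284 305
219 291 304
224 300 304
pred corners [[294.2, 167.8], [302.6, 172.2], [283.8, 214.2], [303.8, 227.5], [286.2, 183.0], [307.5, 195.3], [301.3, 139.2]]
[[ 88  81  91 130 161 174 176 175 173 175 174 176 176 176]
 [119 101 103 136 162 171 170 168 169 172 176 177 175 176]
 [146 133 126 144 159 158 151 148 154 165 174 177 175 174]
 [147 149 148 150 149 139 131 127 133 151 168 173 169 163]
 [131 142 148 144 134 131 134 130 128 142 161 167 152 135]
 [115 132 137 129 123 134 148 149 144 146 161 163 139 103]
 [109 125 130 123 121 129 143 149 154 157 165 163 138  96]
 [109 124 128 132 133 130 129 133 141 150 159 160 145 118]
 [105 118 129 147 155 149 136 127 126 132 140 148 149 142]
 [103 115 132 156 171 169 159 147 134 127 125 129 138 143]]
[[ 95  85  98 139 173 186 188 186 187 186 187 188 189 188]
 [127 109 110 141 173 186 184 180 182 184 186 188 190 188]
 [154 142 135 149 170 176 170 160 164 173 183 187 187 186]
 [157 159 157 158 159 156 145 136 137 152 173 183 179 174]
 [137 151 158 156 146 137 140 138 133 141 163 173 162 143]
 [116 136 146 144 132 131 147 156 154 150 163 168 146 108]
 [103 126 138 136 126 127 143 159 163 165 171 170 144 104]
 [101 122 135 144 141 134 135 142 151 160 169 171 154 127]
 [103 121 138 160 167 159 146 137 135 141 150 159 158 152]
 [108 122 142 166 183 181 169 158 144 136 134 137 146 154]]
```

Hook and board are where predicted, with a slight residual swing. I'll let it settle and check again.

Request:
{"api": "servo_tool", "payload": {"rows": [[[0,0,0,0,0,-0.01,-0.1],[0,0,0,0,0,-0.01,-0.1],[0,0,0,0,0,0,-0.1],[0,0,0,0,0,0,-0.1],[0,0,0,0,0,0,-0.1],[0,0,0,0,0,0,-0.1],[0,0,0,0,0,0,-0.1],[0,0,0,0,0,0,-0.1]]]}}

```text
t: 29.05
tcp_pos: [0.5479, 0.1034, 0.3836]
tool_rot: [0.892, 0.25, 0.362, -0.102]
force: [-1.2, -0.5, -0.1]
finger_gap: 0.449
gripper_force: 0.0
```

Request:
{"api": "servo_tool", "payload": {"rows": [[[0,0,0,0,0,0,-0.1],[0,0,0,0,0,0,-0.1],[0,0,0,0,0,0,-0.1],[0,0,0,0,0,0,-0.1],[0,0,0,0,0,0,-0.1],[0,0,0,0,0,0,-0.1],[0,0,0,0,0,0,-0.1],[0,0,0,0,0,0,-0.1]]]}}

```text
t: 29.72
tcp_pos: [0.5479, 0.1034, 0.3838]
tool_rot: [0.892, 0.25, 0.363, -0.102]
force: [0.3, -0.3, -0.1]
finger_gap: 0.449
gripper_force: 0.0
```

Request:
{"api": "servo_tool", "payload": {"rows": [[[0,0,0,0,0,0,-0.1],[0,0,0,0,0,0,-0.1],[0,0,0,0,0,0,-0.1],[0,0,0,0,0,0,-0.1],[0,0,0,0,0,0,-0.1],[0,0,0,0,0,0,-0.1],[0,0,0,0,0,0,-0.1],[0,0,0,0,0,0,-0.1]]]}}

```text
t: 30.38
tcp_pos: [0.548, 0.1034, 0.3839]
tool_rot: [0.892, 0.25, 0.363, -0.102]
force: [0.1, -0.1, 0.1]
finger_gap: 0.455
gripper_force: 0.0
```

Request:
{"api": "servo_tool", "payload": {"rows": [[[0,0,0,0,0,0,-0.1],[0,0,0,0,0,0,-0.1],[0,0,0,0,0,0,-0.1],[0,0,0,0,0,0,-0.1],[0,0,0,0,0,0,-0.1],[0,0,0,0,0,0,-0.1],[0,0,0,0,0,0,-0.1],[0,0,0,0,0,0,-0.1]]]}}

```text
t: 31.05
tcp_pos: [0.5479, 0.1034, 0.3839]
tool_rot: [0.892, 0.25, 0.363, -0.102]
force: [-0.1, 0.2, 0.4]
finger_gap: 0.446
gripper_force: 0.0
```

Request:
{"api": "servo_tool", "payload": {"rows": [[[0,0,0,0,0,0,-0.1],[0,0,0,0,0,0,-0.1],[0,0,0,0,0,0,-0.1],[0,0,0,0,0,0,-0.1],[0,0,0,0,0,0,-0.1],[0,0,0,0,0,0,-0.1],[0,0,0,0,0,0,-0.1],[0,0,0,0,0,0,-0.1]]]}}

```text
t: 31.72
tcp_pos: [0.5479, 0.1034, 0.3839]
tool_rot: [0.892, 0.25, 0.363, -0.102]
force: [-0.2, 0.3, 0.2]
finger_gap: 0.448
gripper_force: 0.0
```

```bash
sed -i 's/range(6)/range(12)/' fin.py; python3 fin.py | head -12
```

```text
[283 167  25  59 968] [295.7521 198.1653]
[284 167  24  59 972] [295.7829 198.1481]
[284 167  24  59 969] [295.7595 198.1321]
[283 167  25  59 974] [295.768  198.1499]
[284 167  24  59 974] [295.7721 198.1828]
[284 167  24  59 973] [295.7924 198.1675]
[284 167  24  59 974] [295.8029 198.1899]
[284 167  24  59 972] [295.8138 198.1481]
[284 167  24  59 970] [295.7649 198.1835]
[283 167  25  59 971] [295.7642 198.1926]
[284 167  24  59 970] [295.7876 198.2093]
[283 167  25  59 968] [295.7273 198.1581]
```

The board is still. Handing in.

```bash
python3 -c "
from h import *
print(manip.sign_off())"
```

```text
the job is handed in; nothing more can be done
None
```

The board hangs still on the S-hook, back in its original place on the rail, and the job was handed in at about 32 s; sign-off returned no verdict.

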